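# Show the back of a dry-fitted marble boss to the inspection camera

### The job

Turn the ring-light selector on the grey control box to its yellow mark, then lift the white marble rosette boss out of its socket in the slate panel and hold it up in front of the inspection camera: its back (the end of the tenon) square to the lens, on the lens axis and 12 cm from the glass, so that the tenon can be photographed. Finish while still holding it there, still and carried by nothing but the gripper; do not knock the camera or its stand, and leave the two slate bosses, the chisel and the hammer where they are.

Things in the scene. Friction and masses are not known exactly. Their poses are not given: they have to be found in the camera images.
- selector (a joint): Rotary selector on top of the control box, turning about a vertical axis with four click stops, each drawn in by a spring detent (about 0.1 N m to pass). Value in rad, growing clockwise seen from above: 0 = white dot (off), 0.698 = blue dot, 1.396 = yellow dot (half-ring light), 2.094 = red dot. It starts between white and blue and clicks home to the nearer one, unless it happens to be balanced half-way.
- selector_grip (a point): Point on the selector's axis at the height to grip it. The grip is an upright grey plastic bar 40 mm long, 14 mm wide and 28 mm high on a round skirt 46 mm across; this point lies 17 mm above the skirt's top and 11 mm below the bar's top. The point turns with the knob: x axis along the bar, towards the end with the white pointer line; z up. The box is 120 x 120 mm, its top 60 mm above the bench; this point is 86 mm above the bench.
- marble_center (a point): Centre of the block of the white marble boss, the thing to present. The block is 46 x 46 mm (sides along the point's x and y) and 22 mm high, with its underside resting on the panel's top, which is 30 mm above the bench; a carved rosette stands about 7 mm higher. z axis out of the carved face (up at the start). On its back a square tenon 24 x 24 mm goes 12 mm down into a socket with 1.5 mm play each side. Mass about 0.15 kg. Its place among the three sockets varies.
- marble_back (a point): Centre of the flat end of the marble boss's tenon, on the boss's axis, 23 mm below marble_center; same axes.
- marble_top (a point): Centre of the top of the marble boss's block, 11 mm above marble_center; same axes.
- lens (a point): Centre of the front glass of the inspection camera. z axis along the line of sight, out of the lens towards the subject: it rises and leans 30 degrees from the vertical, roughly towards the robot. The lens is surrounded by a white ring light 80 mm across, flush with the glass; the grey camera behind it is 48 mm square and ends 95 mm behind the glass. It is clamped to a 16 mm post, 139 mm tall, on a fixed base plate 110 x 110 mm.
- panel: Fixed slate panel 280 (x) x 360 (y) x 30 mm, origin under its centre. Three sockets at x = +40 mm, y = -115, 0 and +115 mm in its frame, 16 mm deep; one boss sits in each.
- slate_a_center (a point): Centre of the block of a grey slate boss, same shape as the marble one, in another socket: leave it.
- slate_b_center (a point): Centre of the block of the other grey slate boss: leave it.
- chisel_mid (a point): Middle of a steel stone chisel about 190 mm long and 11 mm thick lying on the near part of the panel, x axis along it: leave it.
- hammer_head (a point): Centre of the steel head (42 x 95 x 42 mm) of a club hammer about 220 mm long lying on the bench, handle towards its own -x: leave it.
There are look-alikes about, which are no part of the job. There is more than one size of the part that bears marble_center; the job needs the largest.

How it is judged:
By the outcome, as a careful person would: the job done as asked, in the order asked, and still so for the second after the job is handed in, while the arm keeps its last pose, push and grip.
It also fails if it takes over 53 s, if anything falls off the work surface, if the arm or the gripper's body presses on something with over 40 N, if the wrist force passes 120 N, or if a joint passes its speed limit or range.

### The arm

A 6-joint arm with a two-finger parallel gripper is mounted at the origin on the work surface. World frame = base frame: x ahead of the robot, y to its left, z up, the work surface at z = 0. Lengths are in m, angles in rad, forces in N, time in s.
With the tool pointing down it reaches from about 0.35 to 0.925 m from the base axis. Payload 6.4 kg.
Tool frame: the origin (TCP) lies on the centre line of the jaws, within the pads' length; the fingertips stand 8 mm ahead of it and the grasp point (between the pads) lies 11 mm behind it; z points along the fingers, y is the direction in which the jaws open and shut (so a half turn about z gives the same grasp; the last joint's range is limited). The gripper opens to 94 mm and grips with 3 to 60 N. Pads are 16 mm wide; open, the fingers measure 119 mm over their backs; the gripper's body (75 mm by 177 mm) begins 78 mm behind the grasp point.
Start: joints at [-0.174, 0.245, 1.558, -0, 1.339, -0.174], TCP at [0.65, 0, 0.179] pointing down, gripper open.
Joint ranges: [-3.13, 3.13], [-1.02, 2.26], [0.13, 2.54], [-0.95, 4.09], [0.21, 2.88], [-2.74, 2.74]. Speed limits (rad/s): [2.57, 2.57, 3.14, 3.14, 3.14, 3.14].

### API

Orientations are given as a rotation vector (axis times angle).
In Python, from station import get_state, viewer, order gives the robot as it stands. The module is installed in compiled form; this text tells all that it offers.
- The arm moves only by the tool arm_command, never from a script. Its argument "plan" is one flat list of numbers, 4 for each row, row after row: the shift along the world's x, y, z in m, then the turn about the world's z in rad. In form: [dx, dy, dz, turn, dx, dy, dz, turn, ...]. A call has 1 to 10 rows; each row shifts and turns the pose as measured when the row begins; what a row does not reach is not made up. A row lasts 1/10 s, in which the tool goes at most 50 mm and 8.59 degrees, less where a joint would pass 70% of its speed; a pose out of reach is approached as far as the arm can. A call is refused whole if a number of a shift passes 0.05 or a number of a turn 0.15, either way. A call with a gripper value outside its range is refused whole. "grip" is the opening, from 0 (shut) to 1 (fully open), set as the call begins (left out, the last holds). The fingers move at their own pace and stop on an object; the grip force is fixed at half the most. Time passes only in rows, so rows that do not move let the fingers close. It gives the time, the measured TCP pose, the force and the opening at its end, in the units of the state.
- get_state(): the state, without advancing time (a new reading comes with each control period).
- viewer.grab_frame(name): name is "scene" or "side" or "wrist"; returns the picture (384x512x3 uint8, blue, green, red); there is no depth.
- viewer.camera_model(name): a dict with "K" (3x3 intrinsics, pixels), "origin" and "orientation" of the camera in the world; the wrist camera has in their place "tool_from_camera" (4x4, takes a point from camera to tool coordinates, whose origin is the TCP and whose axes are the flange's). Camera axes: x right, y up, looking along -z (the intrinsics and any distortion apply to the point x, -y, -z); pixel columns grow to the right and rows downward; lengths in m; the calibration is good to about 2 mm. The wrist camera is an equidistant fisheye: a pixel r from the principal point sees the ray r / f radians off the axis. A picture is of the moment at which its call begins: read the wrist's pose just before it. camera_model takes no time and is no camera call.
- order.close_job(): hands the job in, once; it reports no verdict.
The state is a dict: "clock": time; "joints": joint angles; "qvel": joint speeds; "tau": joint torques, N m; "ee_pos": TCP position; "tcp_rot": TCP orientation; "force": force on the tool from outside, world axes, zero at the start; "wrist_torque": the same for the moment, N m; "finger_gap": opening from 0.0 (shut) to 1.0 (fully open).
Only numpy, scipy, OpenCV 4.12 (cv2) and the standard library are available. Lean on these libraries where they do the work, as an engineer would, in place of code of your own. Each camera call takes 0.05 s, during which the arm holds its last target.

## Working session

There is one attempt and no reset: what is moved stays moved. The work goes in short steps, Python scripts to look and compute and a tool call to move; the robot and the scene stay as the last step left them, time stands still between calls to the robot, and variables do not carry over. Pictures are saved under pics/ and viewed, and the job is handed in when it is done.

Besides the shell and the picture viewer there is one more tool, called after "Call:" as name(argument=value, ...), one argument or row to a line, values as JSON. arm_command: Moves the arm, as the interface text tells. Its arguments: {"type":"object","properties":{"plan":{"type":"array","items":{"type":"number"}},"grip":{"type":"number"}},"required":["plan"]}

```bash
mkdir -p pics; ls; cat > h.py <<'E'
import numpy as np, cv2
from scipy.spatial.transform import Rotation as R
from station import get_state, viewer, order
def cam(n):
    return viewer.camera_model(n)
def snap(n,fn):
    s=get_state(); im=viewer.grab_frame(n); cv2.imwrite('pics/'+fn+'.png',im); np.save('pics/'+fn+'.npy',np.r_[s['ee_pos'],s['tcp_rot']]); return im,s
E
python3 - <<'E'
from h import *
s=get_state()
for k,v in s.items(): print(k,np.round(v,4))
for n in ['scene','side','wrist']:
    print(n,cam(n)); snap(n,n+'0')
E
```

```text
pics
clock 0.0
joints [-0.1741  0.2458  1.559  -0.      1.3387 -0.1741]
qvel [ 0.0006 -0.0001 -0.0001  0.0006  0.0008 -0.0004]
tau [ 8.00000e-04 -4.15839e+01 -3.14599e+01  6.85000e-02  3.34000e-02
 -1.00000e-04]
ee_pos [6.494e-01 1.000e-04 1.777e-01]
tcp_rot [-2.2204e+00 -2.2203e+00  1.7000e-03]
force [-0.5524  1.3328  0.2731]
wrist_torque [-0.0013 -0.0227  0.0109]
finger_gap 0.9984
scene {'K': array([[351.85549152,   0.        , 253.16187563],
       [  0.        , 351.85549152, 191.56350211],
       [  0.        ,   0.        ,   1.        ]]), 'origin': array([0.90040181, 0.47308179, 0.76898763]), 'orientation': array([0.27002518, 0.91834889, 2.4065461 ])}
side {'K': array([[466.44297894,   0.        , 257.1922536 ],
       [  0.        , 466.44297894, 195.53587359],
       [  0.        ,   0.        ,   1.        ]]), 'origin': array([-0.21422357,  0.75530007,  0.73078411]), 'orientation': array([ 0.53243279, -1.20231493, -2.09166643])}
wrist {'K': array([[297.31863964,   0.        , 250.43127854],
       [  0.        , 297.31863964, 188.48798832],
       [  0.        ,   0.        ,   1.        ]]), 'tool_from_camera': array([[-7.13671278e-05,  9.64776393e-01,  2.63071296e-01,
         7.62433692e-02],
       [ 9.99999872e-01,  2.00383977e-04, -4.63595281e-04,
        -9.96578106e-04],
       [-4.99981055e-04,  2.63071230e-01, -9.64776284e-01,
        -2.06570261e-01],
       [ 0.00000000e+00,  0.00000000e+00,  0.00000000e+00,
         1.00000000e+00]])}
```

View pics/scene0.png

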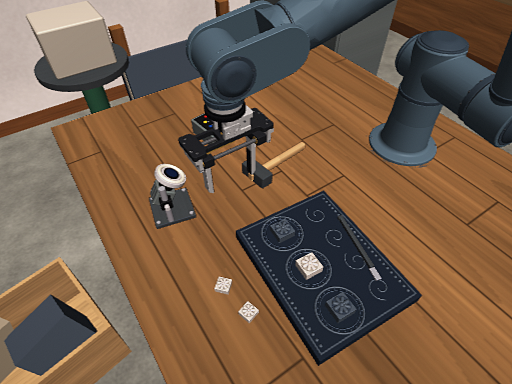

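View pics/side0.png

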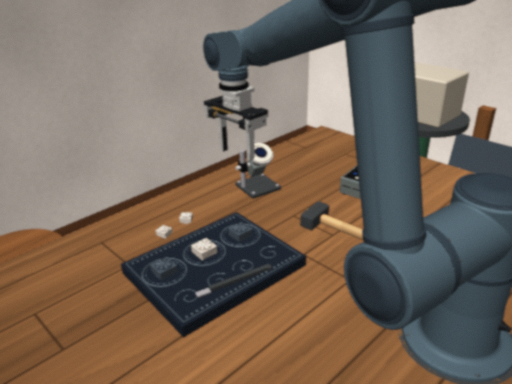

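View pics/wrist0.png

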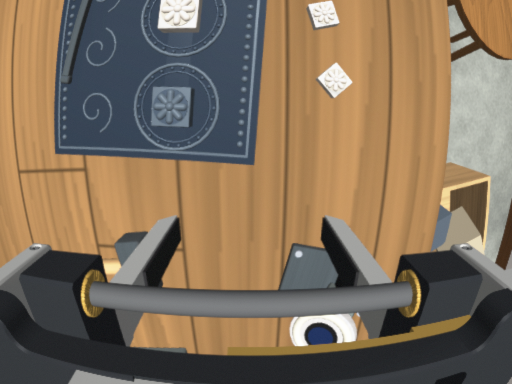

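```bash
cat >> h.py <<'E'
def ray(n,uv,pose=None):
    m=cam(n);K=m['K'];u=np.atleast_2d(np.array(uv,float))
    x=(u[:,0]-K[0,2])/K[0,0]; y=(u[:,1]-K[1,2])/K[1,1]
    if n=='wrist':
        r=np.hypot(x,y)+1e-12; d=np.c_[np.sin(r)*x/r,-np.sin(r)*y/r,-np.cos(r)]
        T=m['tool_from_camera'];Rt=R.from_rotvec(pose[3:]).as_matrix()
        return pose[:3]+Rt@T[:3,3], d@(Rt@T[:3,:3]).T
    d=np.c_[x,-y,-np.ones_like(x)]; d/=np.linalg.norm(d,axis=1)[:,None]
    return np.array(m['origin']), d@R.from_rotvec(m['orientation']).as_matrix().T
def plane(n,uv,z,pose=None):
    o,d=ray(n,uv,pose); return o+d*((z-o[2])/d[:,2])[:,None]
def tri(obs):
    A=np.zeros((3,3));b=np.zeros(3);L=[]
    for n,uv,p in obs:
        o,d=ray(n,uv,p);d=d[0];P=np.eye(3)-np.outer(d,d);A+=P;b+=P@o;L.append((o,P))
    x=np.linalg.solve(A,b); return x,[round(float(np.linalg.norm(P@(x-o)))*1000,1) for o,P in L]
def proj(n,X,pose=None):
    m=cam(n);K=m['K'];X=np.atleast_2d(X)
    if n=='wrist':
        T=m['tool_from_camera'];Rt=R.from_rotvec(pose[3:]).as_matrix();o=pose[:3]+Rt@T[:3,3];M=Rt@T[:3,:3]
    else: o=np.array(m['origin']);M=R.from_rotvec(m['orientation']).as_matrix()
    c=(X-o)@M; x,y,z=c[:,0],-c[:,1],-c[:,2]
    if n=='wrist':
        r=np.arctan2(np.hypot(x,y),z);h=np.hypot(x,y)+1e-12;x,y=r*x/h,r*y/h
    else: x,y=x/z,y/z
    return np.c_[K[0,0]*x+K[0,2],K[1,1]*y+K[1,2]]
E
python3 - <<'E'
from h import *
p=np.load('pics/wrist0.npy')
print('lens tri',tri([('scene',(170,173),None),('wrist',(321,333),p),('side',(262,153),None)]))
print('box side',plane('side',[(350,180)],0.06))
print('box wrist',plane('wrist',[(150,352)],0.06,p))
print('marble', plane('wrist',[(178,13)],0.055,p), plane('scene',[(309,265)],.055), plane('side',[(203,249)],.055))
print('slate', plane('wrist',[(172,106)],0.055,p), plane('scene',[(342,306)],.055))
print('chisel',plane('scene',[(340,218),(377,275)],.035)); print('hammer',plane('scene',[(256,173),(300,147)],.02))
print('white', plane('wrist',[(323,14),(335,80)],0.02,p))
a=cv2.imread('pics/scene0.png');b=cv2.imread('pics/side0.png')
a=cv2.resize(a[100:240,140:300],None,fx=4,fy=4,interpolation=2);b=cv2.resize(b[100:220,210:380],None,fx=4,fy=4,interpolation=2)
cv2.imwrite('pics/z1.png',a);cv2.imwrite('pics/z2.png',b)
E
```

```text
lens tri (array([ 0.72959602, -0.17148302,  0.12876439]), [2.7, 3.5, 1.1])
box side [[ 0.49841495 -0.32063465  0.06      ]]
box wrist [[ 0.48774008 -0.28316762  0.06      ]]
marble [[0.56691222 0.19116061 0.055     ]] [[0.57044651 0.20085303 0.055     ]] [[0.55129059 0.21124435 0.055     ]]
slate [[0.56060688 0.08224695 0.055     ]] [[0.5755209  0.31478573 0.055     ]]
chisel [[0.40501406 0.13131338 0.035     ]
 [0.44830953 0.30054864 0.035     ]]
hammer [[ 0.48594909 -0.14080104  0.02      ]
 [ 0.30354227 -0.15870572  0.02      ]]
white [[0.73856644 0.20191086 0.02      ]
 [0.75290657 0.11610767 0.02      ]]
```

View pics/z1.png

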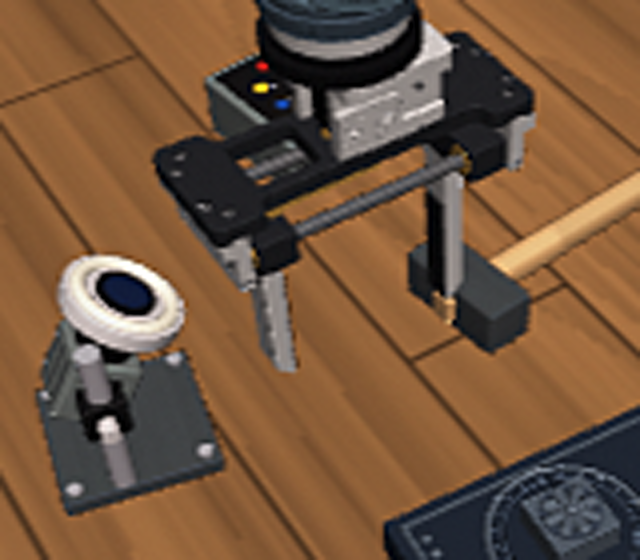

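View pics/z2.png

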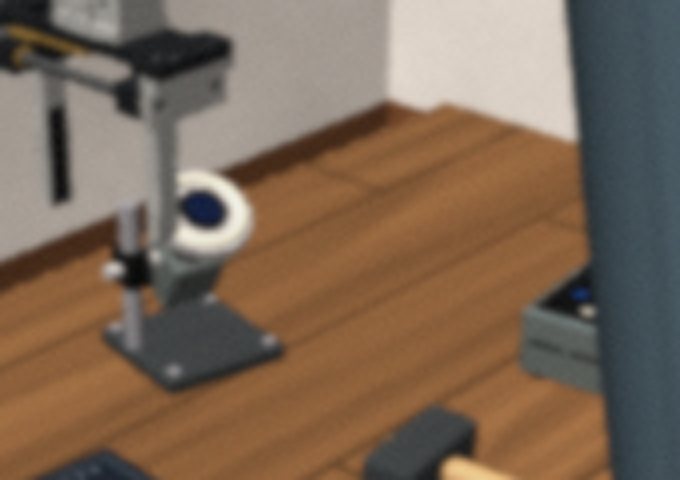

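The white and dark-blue camera is near pixel (170,173) in the scene picture. The control box is half hidden behind the gripper, with its dots near (205,120). The marble candidates are the panel boss at (309,265) and two loose white pieces at (222,285) and (249,312). I'll move over the box to see the selector.

Call:
arm_command(
  plan=[-0.016,-0.04,0.03,0,-0.016,-0.042,0.03,0,-0.016,-0.042,0.02,0,-0.016,-0.042,0,0,-0.016,-0.042,0,0,-0.016,-0.042,0,0,-0.016,-0.042,0,0,-0.016,-0.042,0,0,-0.016,-0.042,0,0,-0.016,-0.042,0,0],
)

```text
clock: 1.15
ee_pos: [0.4812, -0.4246, 0.2563]
tcp_rot: [-2.206, -2.23, 0.005]
force: [1.5, -0.8, 0.6]
finger_gap: 0.997
```

```bash
python3 - <<'E'
from h import *
im,s=snap('wrist','w1'); print(s['clock'],np.round(s['ee_pos'],4),np.round(s['tcp_rot'],4),np.round(s['joints'],3))
snap('scene','s1')
E
```

```text
1.15 [ 0.4812 -0.4246  0.2563] [-2.2057 -2.2297  0.0052] [-0.897  0.178  1.495 -0.004  1.474 -0.908]
```

View pics/w1.png

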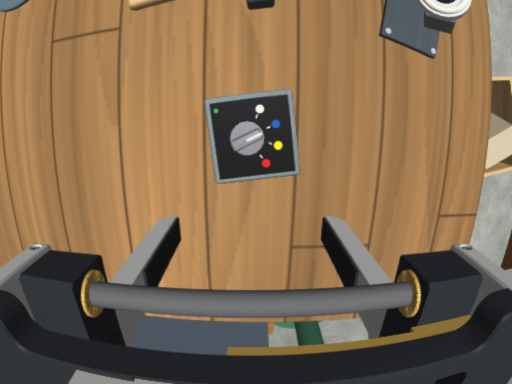

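View pics/s1.png

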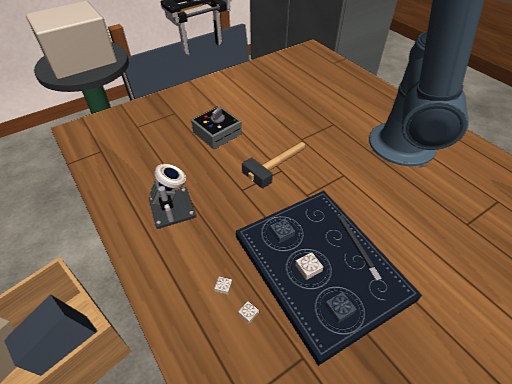

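```bash
python3 - <<'E'
from h import *
im=cv2.imread('pics/w1.png');p=np.load('pics/w1.npy')
c=im[80:195,195:310];cv2.imwrite('pics/w1z.png',cv2.resize(c,None,fx=5,fy=5,interpolation=cv2.INTER_CUBIC))
hsv=cv2.cvtColor(im,cv2.COLOR_BGR2HSV)
def cen(lo,hi,box):
    x0,y0,x1,y1=box;m=cv2.inRange(hsv,lo,hi)[y0:y1,x0:x1]
    n,l,st,ce=cv2.connectedComponentsWithStats(m)
    i=1+np.argmax(st[1:,4]); return ce[i]+[x0,y0],st[i,4]
bx=(215,95,292,178)
D={'white':cen((0,0,200),(180,60,255),(252,100,270,118)),'blue':cen((100,120,60),(130,255,255),bx),'yellow':cen((22,150,150),(35,255,255),bx),'red':cen((0,150,120),(8,255,255),bx)}
W={k:plane('wrist',[v[0]],.0605,p)[0][:2] for k,v in D.items()}
for k in D: print(k,np.round(D[k][0],1),D[k][1],np.round(W[k],4))
pts=np.array(list(W.values()))
A=np.c_[2*pts,np.ones(4)];s=np.linalg.lstsq(A,(pts**2).sum(1),rcond=None)[0];print('circle centre',s[:2],np.sqrt(s[2]+s[:2]@s[:2]))
print('skirt',plane('wrist',[(246.5,138.5)],.069,p))
for k in W: 
    d=W[k]-s[:2]; print(k,np.degrees(np.arctan2(d[1],d[0])))
E
```

```text
white [259.4 108.5] 51 [ 0.4905 -0.3469]
blue [275.3 123.3] 71 [ 0.5121 -0.3664]
yellow [277.5 145. ] 60 [ 0.5158 -0.396 ]
red [265.6 162.6] 58 [ 0.5001 -0.4207]
circle centre [ 0.47401507 -0.38649327] 0.042949247704504076
skirt [[ 0.4736814  -0.38693483  0.069     ]]
white 67.47714628117974
blue 27.759090250051614
yellow -12.846760185030433
red -52.71003232871163
```

View pics/w1z.png

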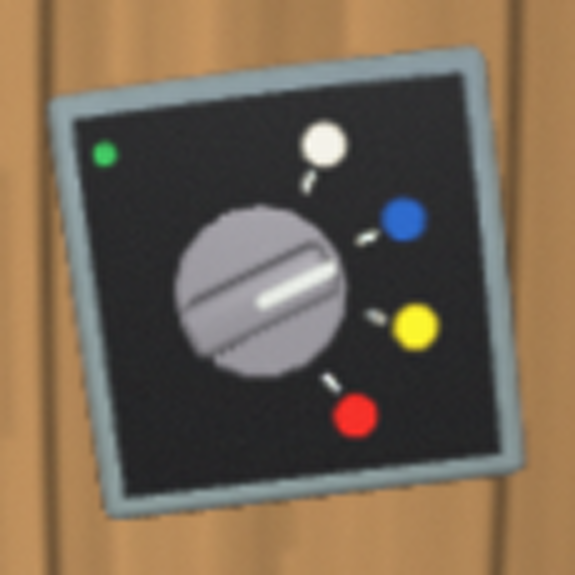

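Call:
arm_command(
  plan=[-0.003,0.019,-0.01,-0.135,-0.003,0.019,-0.01,-0.135,0,0,-0.01,-0.135,0,0,-0.01,-0.135,0,0,-0.01,-0.135,0,0,-0.01,-0.135,0,0,-0.01,-0.135,0,0,-0.01,-0.135],
  grip=0.6,
)

```text
clock: 2.05
ee_pos: [0.4749, -0.3824, 0.1719]
tcp_rot: [-3.052, -0.704, -0.001]
force: [-0.4, -0.2, -1.0]
finger_gap: 0.597
```

```bash
python3 - <<'E'
from h import *
im,s=snap('wrist','w2'); Rm=R.from_rotvec(s['tcp_rot']).as_matrix()
print(s['clock'],np.round(s['ee_pos'],4),'jaw yaw',np.degrees(np.arctan2(Rm[1,1],Rm[0,1])),'z',Rm[:,2],np.round(s['joints'],3))
im=cv2.imread('pics/s1.png');cv2.imwrite('pics/s1z.png',cv2.resize(im[95:155,180:250],None,fx=8,fy=8,interpolation=2))
print(proj('scene',[.474,-.3865,.097]),proj('side',[.474,-.3865,.097]))
E
```

```text
2.05 [ 0.4749 -0.3824  0.1719] jaw yaw -64.03055650120757 z [-0.00176212  0.00951604 -0.99995317] [-0.866  0.164  1.665  0.005  1.321  0.25 ]
[[216.41728147 109.81950391]] [[370.22116283 164.54661035]]
```

View pics/w2.png

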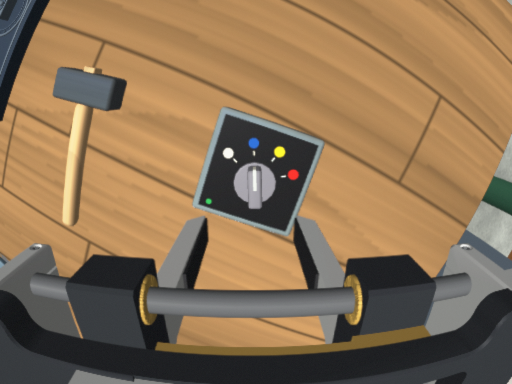

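View pics/s1z.png

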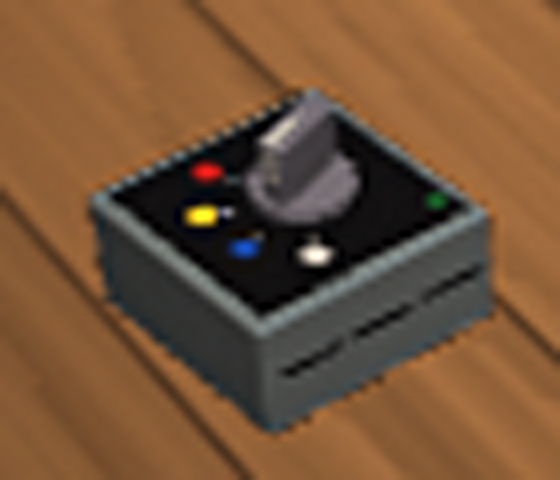

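```bash
python3 - <<'E'
from h import *
im=cv2.imread('pics/w2.png');p=np.load('pics/w2.npy')
hsv=cv2.cvtColor(im,cv2.COLOR_BGR2HSV)
def cen(lo,hi,box):
    x0,y0,x1,y1=box;m=cv2.inRange(hsv,lo,hi)[y0:y1,x0:x1]
    n,l,st,ce=cv2.connectedComponentsWithStats(m)
    i=1+np.argmax(st[1:,4]); return ce[i]+[x0,y0],st[i,4]
bx=(215,125,310,200)
D={'white':cen((0,0,200),(180,60,255),(220,145,236,162)),'blue':cen((100,120,60),(130,255,255),bx),'yellow':cen((22,150,150),(35,255,255),bx),'red':cen((0,150,120),(8,255,255),bx)}
W={k:plane('wrist',[v[0]],.0605,p)[0][:2] for k,v in D.items()}
pts=np.array(list(W.values()))
A=np.c_[2*pts,np.ones(4)];s=np.linalg.lstsq(A,(pts**2).sum(1),rcond=None)[0];print(D,'circle centre',s[:2],np.sqrt(s[2]+s[:2]@s[:2]))
for k in W: 
    d=W[k]-s[:2]; print(k,np.degrees(np.arctan2(d[1],d[0])))
E
```

```text
{'white': (array([227.79487179, 152.58974359]), np.int32(78)), 'blue': (array([253.22641509, 142.75471698]), np.int32(106)), 'yellow': (array([279.13541667, 151.39583333]), np.int32(96)), 'red': (array([292.90721649, 174.17525773]), np.int32(97))} circle centre [ 0.47299251 -0.3866365 ] 0.043637745826626884
white 66.90345715626056
blue 27.441961281103776
yellow -12.052662777124011
red -51.79280897550039
```

Call:
arm_command(
  plan=[-0.0015,-0.004,-0.03,0.026,0,0,-0.03,0,0,0,-0.025,0,0,0,0,0],
)

```text
clock: 2.5
ee_pos: [0.474, -0.3823, 0.0832]
tcp_rot: [-3.036, -0.757, 0.001]
force: [-0.1, 1.0, -1.1]
finger_gap: 0.602
```

Call:
arm_command(
  plan=[-0.0005,-0.005,-0.003,0,0,0,0,0],
)

```text
clock: 2.7
ee_pos: [0.4745, -0.3875, 0.0818]
tcp_rot: [-3.036, -0.763, -0.001]
force: [-0.6, -0.5, 0.4]
finger_gap: 0.6
```

Call:
arm_command(
  plan=[0,0,0,0,0,0,0,0,0,0,0,0,0,0,0,0,0,0,0,0],
  grip=0.0,
)

```text
clock: 3.2
ee_pos: [0.4768, -0.3899, 0.0869]
tcp_rot: [-3.043, -0.766, -0.006]
force: [-0.3, -0.2, -0.5]
finger_gap: 0.212
```

```bash
python3 - <<'E'
from h import *
im,s=snap('wrist','w3'); Rm=R.from_rotvec(s['tcp_rot']).as_matrix()
print(s['clock'],np.round(s['ee_pos'],4),'jaw yaw',np.degrees(np.arctan2(Rm[1,1],Rm[0,1])),'z',Rm[:,2],np.round(s['joints'],3),s['force'],s['finger_gap'])
E
```

```text
3.2 [ 0.4768 -0.3899  0.0869] jaw yaw -61.73529557291148 z [ 0.00299047  0.00491037 -0.99998347] [-0.872  0.263  1.713  0.006  1.167  0.203] [-0.28305586 -0.15094332 -0.50617175] 0.21197889791580565
```

View pics/w3.png

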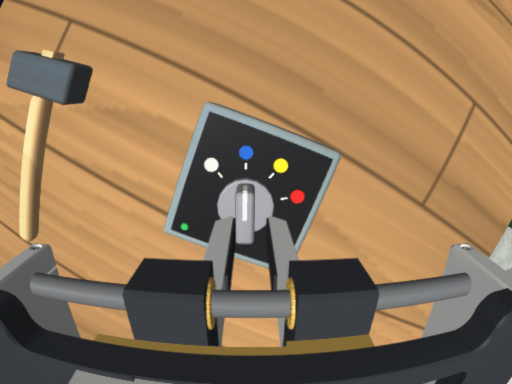

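Call:
arm_command(
  plan=[-0.002,0.002,-0.004,0,0,0,0,0,0,0,0,0],
)

```text
clock: 3.55
ee_pos: [0.4744, -0.3876, 0.0824]
tcp_rot: [-3.042, -0.766, -0.006]
force: [-0.9, 0.3, 0.8]
finger_gap: 0.003
```

```bash
python3 - <<'E'
from h import *
im,s=snap('wrist','w4')
for k,v in s.items(): print(k,np.round(v,4))
for i in range(4):
    viewer.grab_frame('side'); s=get_state(); print(s['clock'],np.round(s['ee_pos'],4),np.round(s['tcp_rot'],4),np.round(s['force'],1),np.round(s['joints'],4),s['finger_gap'])
E
```

```text
clock 3.55
joints [-0.8726  0.2619  1.7238  0.006   1.1582  0.2025]
qvel [ 0.0002  0.0011  0.012   0.0002 -0.0005  0.0003]
tau [ 2.01000e-02 -3.95011e+01 -2.87003e+01  8.07000e-02  1.19000e-02
 -5.00000e-04]
ee_pos [ 0.4744 -0.3876  0.0824]
tcp_rot [-3.0422 -0.766  -0.0062]
force [-0.8713  0.3254  0.7673]
wrist_torque [ 0.0149  0.1109 -0.0159]
finger_gap 0.003
3.65 [ 0.4744 -0.3876  0.0824] [-3.0421 -0.7659 -0.006 ] [0.  0.4 0.2] [-0.8726  0.262   1.7237  0.0059  1.1583  0.2025] 0.0036413766762643466
3.7 [ 0.4745 -0.3877  0.0825] [-3.0423 -0.7659 -0.0062] [-0.6 -1.  -0.3] [-0.8727  0.2619  1.7236  0.0059  1.1583  0.2025] 0.004963034320334256
3.75 [ 0.4745 -0.3877  0.0826] [-3.0425 -0.7659 -0.0064] [ 0.4  0.4 -0. ] [-0.8726  0.2619  1.7234  0.006   1.1583  0.2025] 0.007608662315552776
3.8 [ 0.4746 -0.3877  0.0826] [-3.0425 -0.7659 -0.0065] [ 0.9 -0.5 -0.1] [-0.8726  0.2619  1.7234  0.006   1.1582  0.2025] 0.0045362458569110425
```

```bash
python3 - <<'E'
from h import *
im=cv2.imread('pics/w4.png');cv2.imwrite('pics/w4z.png',cv2.resize(im[90:320,150:360],None,fx=2.6,fy=2.6,interpolation=2))
E
```

```text
(no output)
```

View pics/w4z.png

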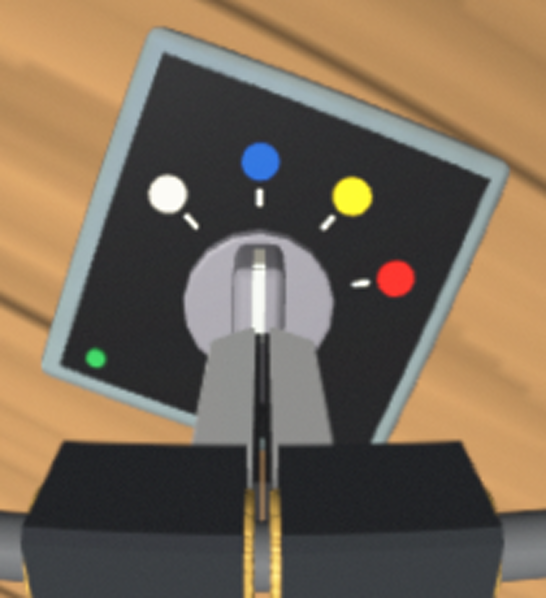

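```bash
python3 - <<'E'
from h import *
p=np.load('pics/w4.npy');Rm=R.from_rotvec(p[3:]).as_matrix()
def z(uv): return np.round((uv-[150,90])*2.6,0)
for x in (8,0,-8): print('tip',x,z(proj('wrist',p[:3]+Rm@np.array([x/1000,0,.008]),p)))
k=np.array([.4735,-.3866]);u=np.array([np.cos(np.radians(27.4)),np.sin(np.radians(27.4))])
for h in (.069,.097):
    for a in (.02,-.02): print('bar',h,a,z(proj('wrist',np.r_[k+u*a,h],p)))
for n in 'w2','w3':
    p=np.load(f'pics/{n}.npy');Rm=R.from_rotvec(p[3:]).as_matrix();
    print(n,'tip',proj('wrist',p[:3]+Rm@np.array([.008,0,.008]),p))
    for h in (.069,.097):
      for a in (.02,-.02): print('bar',h,a,proj('wrist',np.r_[k+u*a,h],p))
im=cv2.imread('pics/w3.png');cv2.imwrite('pics/w3z.png',cv2.resize(im[90:320,150:360],None,fx=2.6,fy=2.6,interpolation=2))
im=cv2.imread('pics/w2.png');cv2.imwrite('pics/w2z.png',cv2.resize(im[90:320,150:360],None,fx=2.6,fy=2.6,interpolation=2))
a,_=snap('side','d4');b,_=snap('scene','s4')
cv2.imwrite('pics/s4z.png',np.hstack([cv2.resize(b[60:150,170:270],(400,360)),cv2.resize(a[130:220,330:430],(400,360))]))
E
```

```text
tip 8 [[262. 286.]]
tip 0 [[262. 312.]]
tip -8 [[262. 337.]]
bar 0.069 0.02 [[259. 243.]]
bar 0.069 -0.02 [[257. 369.]]
bar 0.097 0.02 [[258. 269.]]
bar 0.097 -0.02 [[256. 408.]]
w2 tip [[250.83539131 200.02747808]]
bar 0.069 0.02 [[253.99378602 165.37600785]]
bar 0.069 -0.02 [[254.80146227 201.44838751]]
bar 0.097 0.02 [[254.09492637 170.69888408]]
bar 0.097 -0.02 [[254.96431649 209.8655294 ]]
w3 tip [[250.83539131 200.02747808]]
bar 0.069 0.02 [[245.5335064  183.17564339]]
bar 0.069 -0.02 [[245.03953289 230.60798052]]
bar 0.097 0.02 [[244.81306686 192.94306483]]
bar 0.097 -0.02 [[244.32658819 245.49010471]]
```

View pics/w3z.png

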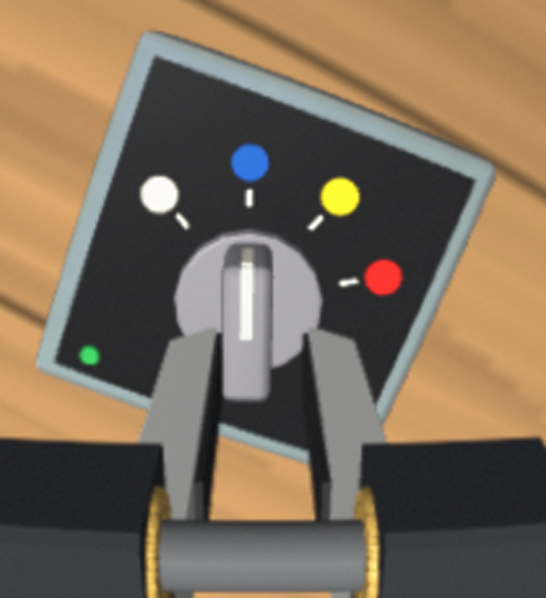

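View pics/s4z.png

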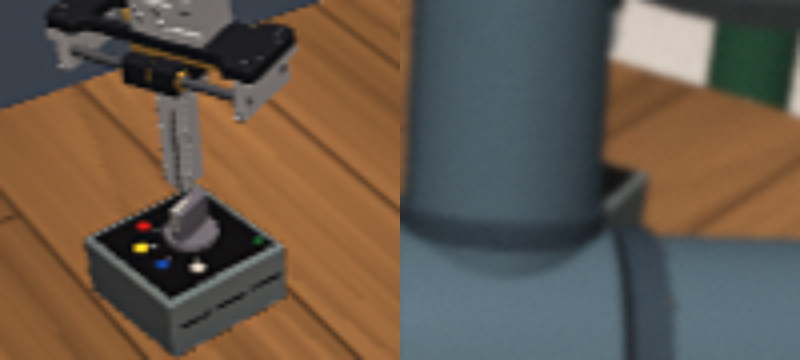

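View pics/w2z.png

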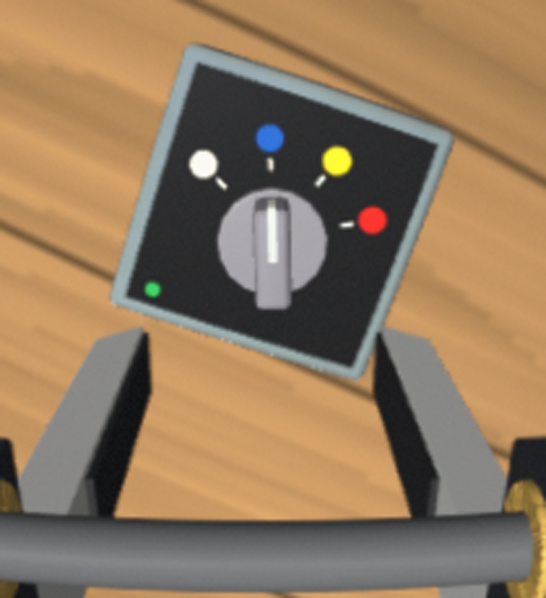

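```bash
python3 - <<'E'
from h import *
s=get_state();p=np.r_[s['ee_pos'],s['tcp_rot']];Rm=R.from_rotvec(p[3:]).as_matrix();print(p)
for v in ([0,0,.008],[.008,0,.008],[-.008,0,.008]): print(v,proj('scene',p[:3]+Rm@np.array(v)))
im=cv2.imread('pics/s4.png');cv2.imwrite('pics/s4y.png',cv2.resize(im[60:140,180:250],None,fx=8,fy=8,interpolation=cv2.INTER_CUBIC))
# start
p=np.load('pics/scene0.npy');Rm=R.from_rotvec(p[3:]).as_matrix()
for v in ([0,.047,.008],[0,-.047,.008]): print(v,proj('scene',p[:3]+Rm@np.array(v)),proj('side',p[:3]+Rm@np.array(v)))
im=cv2.imread('pics/scene0.png');cv2.imwrite('pics/s0y.png',cv2.resize(im[130:200,190:270],None,fx=8,fy=8,interpolation=cv2.INTER_CUBIC))
E
```

```text
[ 0.47458173 -0.38779101  0.08265376 -3.04261916 -0.76605053 -0.00642247]
[0, 0, 0.008] [[216.64267092 115.41361549]]
[0.008, 0, 0.008] [[215.34158539 116.71609989]]
[-0.008, 0, 0.008] [[217.93317054 114.12172838]]
[0, 0.047, 0.008] [[213.20157128 200.68072318]] [[226.31732881 161.86823038]]
[0, -0.047, 0.008] [[248.4402648  183.35337304]] [[249.53457772 172.17180167]]
```

View pics/s4y.png

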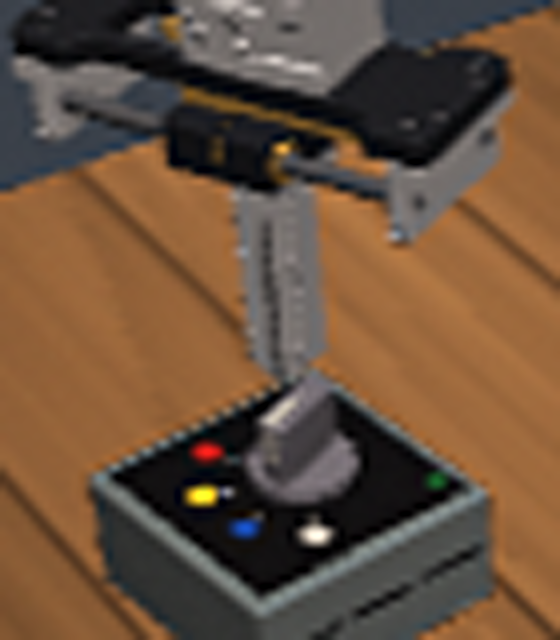

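View pics/s0y.png

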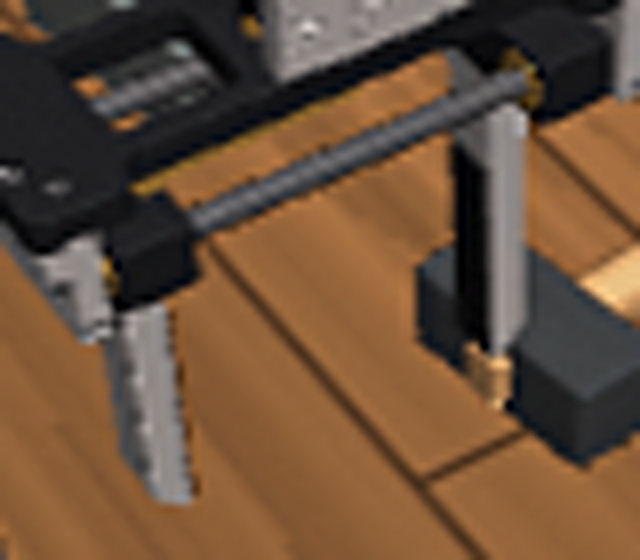

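```bash
python3 - <<'E'
from h import *
print(tri([('scene',(211.9,192.3),None),('side',(225,150),None)]))
print(tri([('scene',(251,174.5),None),('side',(250,165),None)]))
for n in('w2','w3','w4'):
    p=np.load(f'pics/{n}.npy');Rm=R.from_rotvec(p[3:]).as_matrix()
    g={'w2':.6,'w3':.212,'w4':.003}[n]*.047
    for dz in (.008,-.005,-.015,-.02,-.03):
        print(n,dz,[np.round(proj('wrist',p[:3]+Rm@np.array([x,-g,dz]),p)[0],1) for x in (.008,-.008)])
E
python3 - <<'E'
import cv2
im=cv2.imread('pics/w2.png');cv2.imwrite('pics/w2y.png',cv2.resize(im[195:300,150:350],None,fx=4,fy=4,interpolation=2))
im=cv2.imread('pics/side0.png');cv2.imwrite('pics/d0y.png',cv2.resize(im[90:200,200:290],None,fx=5,fy=5,interpolation=2))
E
```

```text
(array([0.6979523 , 0.0027378 , 0.20433212]), [2.1, 2.1])
(array([0.59585177, 0.00223824, 0.19516764]), [1.5, 1.5])
w2 0.008 [array([213.7, 200. ]), array([214.5, 219.6])]
w2 -0.005 [array([211.6, 205.4]), array([212.5, 226. ])]
w2 -0.015 [array([209.8, 210. ]), array([210.9, 231.4])]
w2 -0.02 [array([208.9, 212.5]), array([210. , 234.3])]
w2 -0.03 [array([206.8, 217.7]), array([208.1, 240.4])]
w3 0.008 [array([237.7, 200. ]), array([237.9, 219.7])]
w3 -0.005 [array([236.9, 205.5]), array([237.3, 226.2])]
w3 -0.015 [array([236.3, 210.1]), array([236.7, 231.6])]
w3 -0.02 [array([236. , 212.6]), array([236.4, 234.5])]
w3 -0.03 [array([235.3, 217.9]), array([235.7, 240.7])]
w4 0.008 [array([250.6, 200. ]), array([250.6, 219.8])]
w4 -0.005 [array([250.7, 205.5]), array([250.7, 226.2])]
w4 -0.015 [array([250.7, 210.1]), array([250.7, 231.6])]
w4 -0.02 [array([250.7, 212.6]), array([250.7, 234.5])]
w4 -0.03 [array([250.8, 217.9]), array([250.8, 240.7])]
```

View pics/w2y.png

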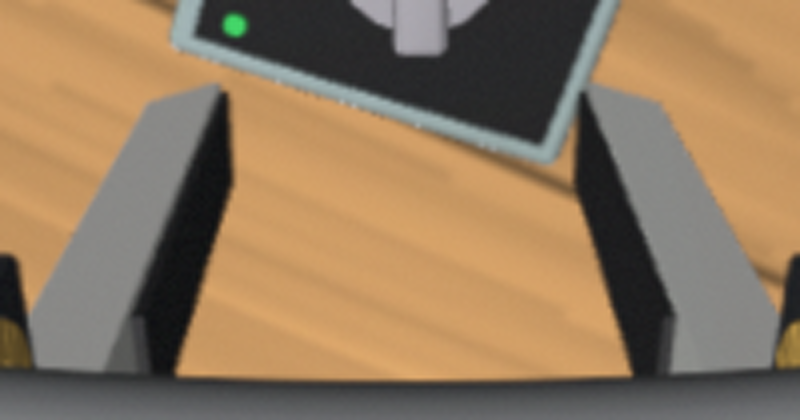

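View pics/d0y.png

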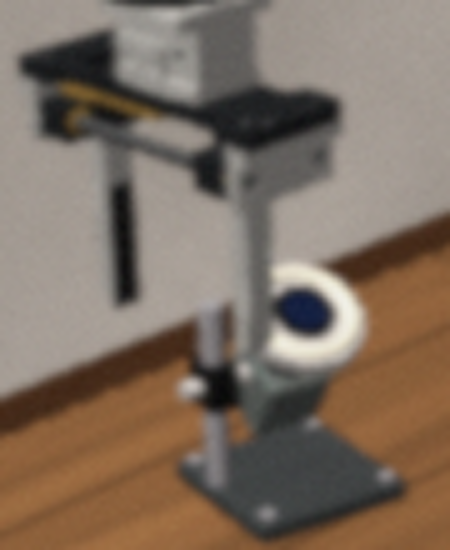

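The fingertips show up about 30 mm behind the reported TCP in all three cameras (wrist pixel (206,217)), not 8 mm ahead. The jaws therefore closed above the bar. I'll use the measured tip offset and go lower.

Call:
arm_command(
  plan=[-0.001,0.001,0,-0.01,0,0,0,0,0,0,0,0,0,0,0,0,0,0,-0.005,0],
  grip=0.4,
)

```text
clock: 4.4
ee_pos: [0.474, -0.3873, 0.0784]
tcp_rot: [-3.048, -0.75, -0.008]
force: [-0.6, -0.1, 0.2]
finger_gap: 0.385
```

```bash
cat >> h.py <<'E'
def st(fn=None,n='wrist'):
    if fn: im,s=snap(n,fn)
    else: s=get_state()
    Rm=R.from_rotvec(s['tcp_rot']).as_matrix()
    print(round(s['clock'],2),np.round(s['ee_pos'],4),'jawyaw',round(float(np.degrees(np.arctan2(Rm[1,1],Rm[0,1]))),2),'z',np.round(Rm[:,2],4),'q',np.round(s['joints'],3),'F',np.round(s['force'],1),'T',np.round(s['wrist_torque'],2),'gap',round(s['finger_gap'],3))
    return s
E
python3 -c "
from h import *
st('w5')
im=cv2.imread('pics/w5.png');cv2.imwrite('pics/w5z.png',cv2.resize(im[90:320,150:360],None,fx=2.6,fy=2.6,interpolation=2))"
```

```text
4.4 [ 0.474  -0.3873  0.0784] jawyaw -62.36 z [ 0.0043  0.0035 -1.    ] q [-0.873  0.264  1.729  0.006  1.148  0.213] F [-0.6 -0.1  0.2] T [ 0.03  0.06 -0.02] gap 0.385
```

View pics/w5z.png

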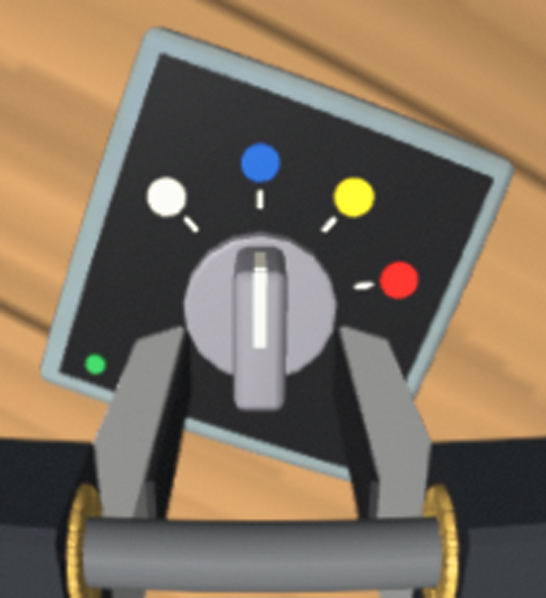

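Call:
arm_command(
  plan=[0,0,-0.015,0,0,0,-0.015,0,0,0,-0.004,0,0,0,0,0],
)

```text
clock: 4.85
ee_pos: [0.4734, -0.3866, 0.0422]
tcp_rot: [-3.045, -0.75, -0.005]
force: [-1.4, 1.8, 10.0]
finger_gap: 0.399
```

Call:
arm_command(
  plan=[0,0,0,0,0,0,0,0,0,0,0,0,0,0,0,0],
  grip=0.0,
)

```text
clock: 5.25
ee_pos: [0.4735, -0.3867, 0.0422]
tcp_rot: [-3.044, -0.749, -0.004]
force: [-3.1, 5.1, 9.0]
finger_gap: 0.152
```

```bash
python3 -c "
from h import *
st('w6')
im=cv2.imread('pics/w6.png');cv2.imwrite('pics/w6z.png',cv2.resize(im[90:320,150:360],None,fx=2.6,fy=2.6,interpolation=2))"
```

```text
5.25 [ 0.4735 -0.3867  0.0422] jawyaw -62.34 z [ 6.0e-04  7.5e-03 -1.0e+00] q [-0.873  0.315  1.741  0.006  1.091  0.213] F [-3.1  5.1  9. ] T [ 0.89  0.7  -0.  ] gap 0.152
```

View pics/w6z.png

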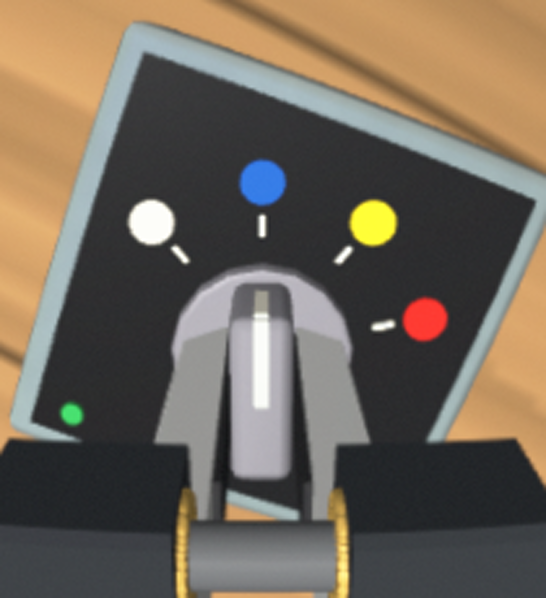

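Call:
arm_command(
  plan=[0,0,0.0015,-0.05,0,0,0,-0.12,0,0,0,-0.12,0,0,0,-0.12,0,0,0,-0.12,0,0,0,-0.12],
)

```text
clock: 5.9
ee_pos: [0.4734, -0.3857, 0.0423]
tcp_rot: [-3.12, 0.3, -0.006]
force: [-0.1, 0.3, 4.6]
finger_gap: 0.15
```

```bash
python3 -c "
from h import *
st('w7')
im=cv2.imread('pics/w7.png');cv2.imwrite('pics/w7z.png',cv2.resize(im[90:320,150:360],None,fx=2.6,fy=2.6,interpolation=2))"
```

```text
5.9 [ 0.4734 -0.3857  0.0423] jawyaw -100.99 z [ 0.0046  0.0065 -1.    ] q [-0.873  0.311  1.746  0.009  1.087  0.886] F [-0.1  0.3  4.6] T [-0.02  0.08  0.  ] gap 0.15
```

View pics/w7z.png

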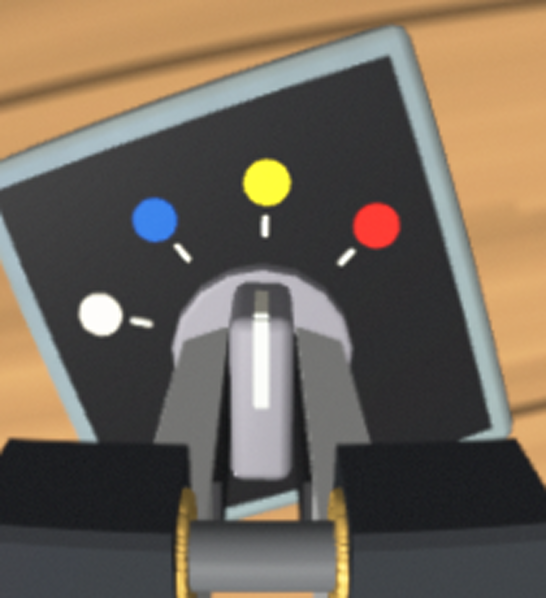

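Call:
arm_command(
  plan=[0,0,0,-0.02,0,0,0,0],
)

```text
clock: 6.15
ee_pos: [0.4734, -0.3857, 0.0423]
tcp_rot: [-3.117, 0.332, -0.006]
force: [-0.3, 0.7, 4.2]
finger_gap: 0.145
```

Call:
arm_command(
  plan=[0,0,0.001,0,0,0,0,0,0,0,0.01,0,0,0,0.04,0,0,0,0.05,0,0,0,0.05,0],
  grip=1.0,
)

```text
clock: 6.75
ee_pos: [0.4664, -0.3768, 0.1857]
tcp_rot: [-3.098, 0.324, 0.024]
force: [0.2, -0.1, 0.4]
finger_gap: 0.621
```

```bash
python3 -c "
from h import *
st('w8')
im=cv2.imread('pics/w8.png');cv2.imwrite('pics/w8z.png',cv2.resize(im[90:320,150:360],None,fx=2.6,fy=2.6,interpolation=2))
p=np.load('pics/w0.npy') if 0 else None
print('marble scene',plane('scene',[(309.5,264)],.056),plane('side',[(204,248)],.056))"
```

```text
6.75 [ 0.4664 -0.3768  0.1857] jawyaw -101.96 z [-0.0127  0.0285 -0.9995] q [-0.873  0.143  1.663  0.009  1.366  0.905] F [ 0.2 -0.1  0.4] T [0.02 0.08 0.05] gap 0.621
marble scene [[0.56829824 0.19987567 0.056     ]] [[0.55162194 0.20774543 0.056     ]]
```

View pics/w8z.png

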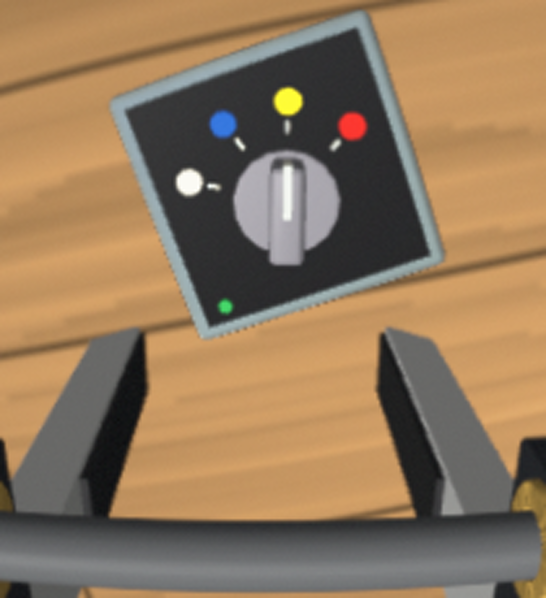

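Call:
arm_command(
  plan=[0,0.045,0,0.02,0,0.05,0,0.03,0,0.05,0,0.03,0,0.05,0,0.03,0,0.05,0,0.03,0,0.05,0,0,0,0.05,0,0,0,0.05,0,0,0,0.05,0,0,0,0.05,0,0],
)

```text
clock: 7.8
ee_pos: [0.4671, 0.1114, 0.2024]
tcp_rot: [-3.135, 0.111, -0.011]
force: [1.3, -0.8, -0.2]
finger_gap: 0.998
```

```bash
python3 -c "
from h import *
st()"
```

```text
7.8 [0.4671 0.1114 0.2024] jawyaw -94.04 z [ 0.007   0.0043 -1.    ] q [-0.005 -0.193  1.961  0.004  1.367  1.635] F [ 1.3 -0.8 -0.2] T [ 0.05  0.06 -0.06] gap 0.998
```

Call:
arm_command(
  plan=[0,0.04,0,0,0,0.035,0,0,0,0,0,0],
)

```text
clock: 8.1
ee_pos: [0.465, 0.1937, 0.2022]
tcp_rot: [-3.136, 0.097, -0.011]
force: [-0.8, -0.7, 0.1]
finger_gap: 1.001
```

```bash
python3 -c "
from h import *
st('w9')
snap('scene','s9')"
```

```text
8.1 [0.465  0.1937 0.2022] jawyaw -93.54 z [ 0.0074  0.0042 -1.    ] q [ 0.168 -0.132  1.908  0.003  1.358  1.799] F [-0.8 -0.7  0.1] T [0.03 0.06 0.01] gap 1.001
```

View pics/w9.png

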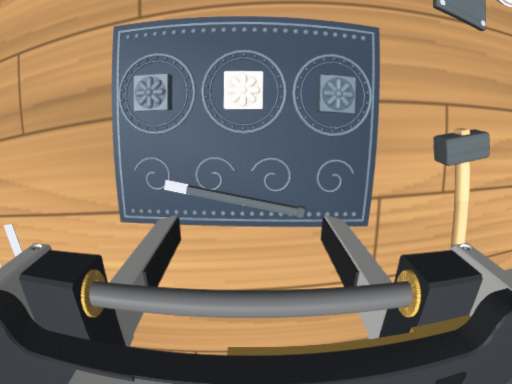

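View pics/s9.png

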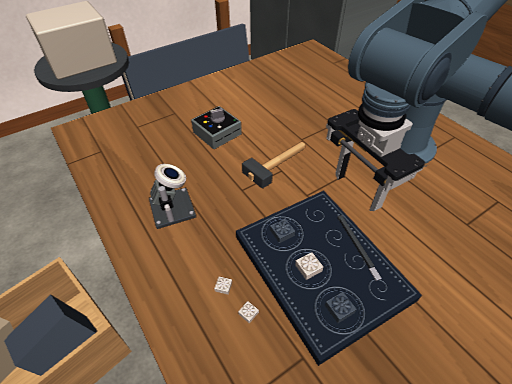

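Candidates: the white boss in the panel's middle socket, wrist (243,90) and scene (309,265), and two loose white rosettes on the bench at scene (222,285) and (249,312). The panel one is the largest and sits in a socket, so it is the part meant. I'll enlarge it and measure.

```bash
python3 - <<'E'
from h import *
im=cv2.imread('pics/w9.png');p=np.load('pics/w9.npy')
a=cv2.resize(im[40:150,120:370],(800,352),interpolation=2);b=cv2.imread('pics/s9.png');b=cv2.resize(b[230:330,205:365],(400,248),interpolation=2)
cv2.imwrite('pics/w9z.png',np.vstack([a,np.hstack([b,np.zeros((248,400,3),np.uint8)])]))
g=cv2.inRange(cv2.cvtColor(im,cv2.COLOR_BGR2HSV),(0,0,150),(180,90,255));g[:,:215]=0;g[:,275:]=0;g[:60]=0;g[120:]=0
n,l,stt,ce=cv2.connectedComponentsWithStats(g);i=1+np.argmax(stt[1:,4]);c,_=cv2.findContours((l==i).astype(np.uint8),0,2)
box=cv2.boxPoints(cv2.minAreaRect(c[0]));print(box,stt[i],ce[i])
W=plane('wrist',box,.052,p);print(np.round(W,4),W.mean(0))
for j in range(4):
    d=W[(j+1)%4]-W[j];print(np.linalg.norm(d),np.degrees(np.arctan2(d[1],d[0])))
# panel corners
print(plane('wrist',[(122,25),(378,31),(370,225),(124,222)],.03,p))
# slates
print('slates',plane('wrist',[(152,91.5),(337.5,94)],.055,p)[:, :2])
E
```

```text
[[223.  71.]
 [262.  71.]
 [262. 109.]
 [223. 109.]] [ 223   71   40   39 1498] [242.79238985  89.61081442]
[[0.5904 0.2189 0.052 ]
 [0.5871 0.1728 0.052 ]
 [0.5412 0.1756 0.052 ]
 [0.5443 0.2219 0.052 ]] [0.56576464 0.19731371 0.052     ]
0.04620270288375489 -93.97644612750527
0.045997748020166124 176.5390677301646
0.04642213913388454 86.1833001679271
0.046125726036640745 -3.7347207920361805
[[0.67781305 0.3551775  0.03      ]
 [0.64694784 0.01105186 0.03      ]
 [0.37361155 0.02605334 0.03      ]
 [0.39954238 0.38322279 0.03      ]]
slates [[0.57463409 0.30743165]
 [0.55662786 0.08318999]]
```

View pics/w9z.png

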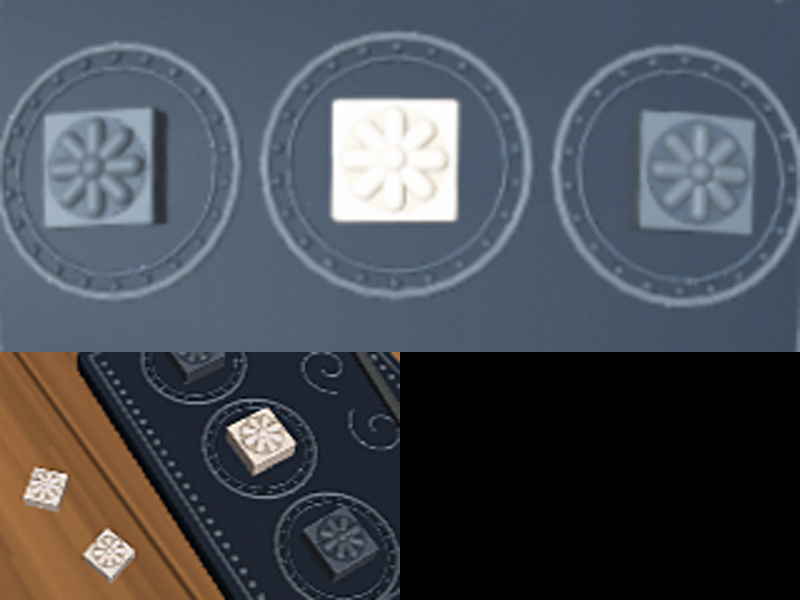

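Call:
arm_command(
  plan=[0.035,0.001,0,-0.006,0.035,0.001,0,0,0.028,0.001,-0.02,0,0.003,0,-0.03,0,0,0,-0.03,0,0,0,-0.02,0,0,0,0,0],
  grip=0.85,
)

```text
clock: 8.9
ee_pos: [0.5723, 0.1809, 0.0994]
tcp_rot: [3.139, -0.133, 0.016]
force: [-0.4, -0.2, -0.0]
finger_gap: 0.848
```

```bash
python3 -c "
from h import *
st('w10')"
```

```text
8.9 [0.5723 0.1809 0.0994] jawyaw -94.85 z [ 1.010e-02 -6.000e-04 -9.999e-01] q [ 0.118  0.207  1.756 -0.002  1.169  1.774] F [-0.4 -0.2 -0. ] T [ 0.03  0.12 -0.02] gap 0.848
```

View pics/w10.png

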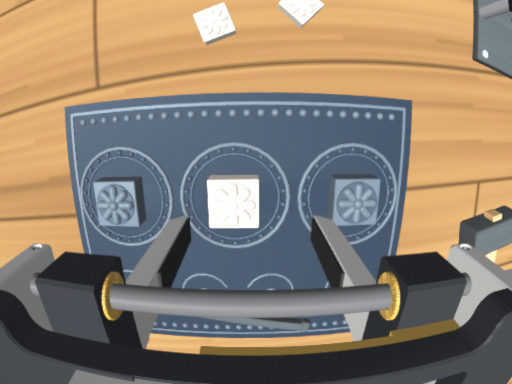

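Call:
arm_command(
  plan=[-0.0065,0.016,-0.01,0.015,0,0,-0.01,0,0,0,0,0],
)

```text
clock: 9.25
ee_pos: [0.5687, 0.1971, 0.0834]
tcp_rot: [-3.138, 0.11, -0.029]
force: [-0.7, 1.0, -0.7]
finger_gap: 0.853
```

```bash
python3 - <<'E'
from h import *
st('w11')
im=cv2.imread('pics/w11.png');p=np.load('pics/w11.npy')
g=cv2.inRange(cv2.cvtColor(im,cv2.COLOR_BGR2HSV),(0,0,170),(180,90,255));g[:,:205]=0;g[:,300:]=0;g[:120]=0;g[260:]=0
n,l,stt,ce=cv2.connectedComponentsWithStats(g);i=1+np.argmax(stt[1:,4]);print(stt[i])
cv2.imwrite('pics/w11z.png',cv2.resize(im[150:300,150:350],(800,600),interpolation=2))
E
```

```text
9.25 [0.5687 0.1971 0.0834] jawyaw -94.03 z [ 1.860e-02  6.000e-04 -9.998e-01] q [ 0.147  0.225  1.767 -0.002  1.132  1.789] F [-0.7  1.  -0.7] T [ 0.02  0.06 -0.01] gap 0.853
[ 223  176   56   54 2894]
```

View pics/w11z.png

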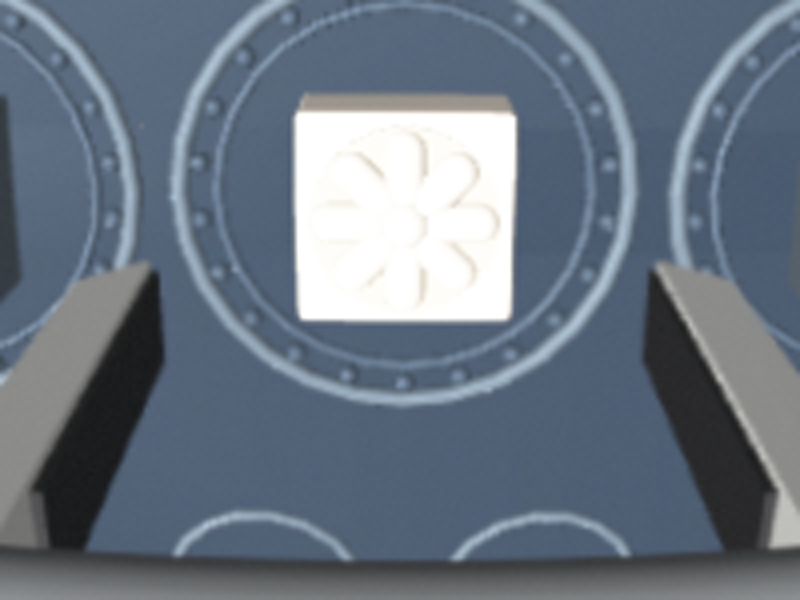

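Call:
arm_command(
  plan=[-0.003,0,-0.02,0,0,0,-0.02,0,0,0,-0.02,0,0,0,0,0],
)

```text
clock: 9.7
ee_pos: [0.5692, 0.1984, 0.027]
tcp_rot: [-3.137, 0.108, -0.044]
force: [-0.4, -0.3, -0.1]
finger_gap: 0.85
```

```bash
python3 - <<'E'
from h import *
st('w12')
im=cv2.imread('pics/w12.png')
cv2.imwrite('pics/w12z.png',cv2.resize(im[150:300,150:350],(800,600),interpolation=2))
E
```

```text
9.7 [0.5692 0.1984 0.027 ] jawyaw -93.93 z [ 0.0282  0.0019 -0.9996] q [ 0.149  0.299  1.794 -0.003  1.021  1.79 ] F [-0.4 -0.3 -0.1] T [ 0.04  0.11 -0.04] gap 0.85
```

View pics/w12z.png

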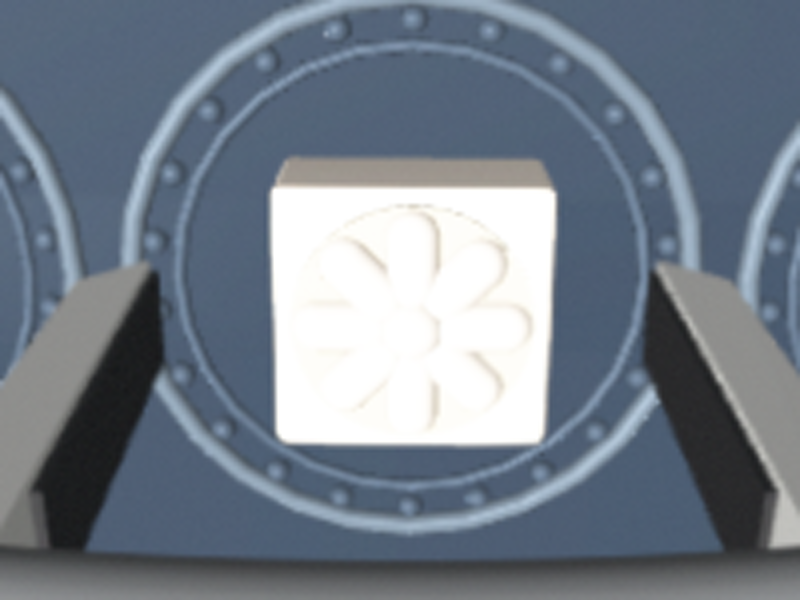

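Call:
arm_command(
  plan=[-0.003,-0.001,-0.012,0,-0.001,0,-0.008,0,0,0,0,0],
)

```text
clock: 10.05
ee_pos: [0.5691, 0.1981, 0.0111]
tcp_rot: [-3.135, 0.107, -0.058]
force: [0.1, -0.3, -0.6]
finger_gap: 0.85
```

Call:
arm_command(
  plan=[0,0,0,0,0,0,0,0,0,0,0,0,0,0,0,0,0,0,0,0],
  grip=0.0,
)

```text
clock: 10.55
ee_pos: [0.5703, 0.1982, 0.0126]
tcp_rot: [-3.134, 0.107, -0.062]
force: [0.1, -0.4, -0.8]
finger_gap: 0.485
```

```bash
python3 - <<'E'
from h import *
st('w13')
im=cv2.imread('pics/w13.png')
cv2.imwrite('pics/w13z.png',cv2.resize(im[150:300,150:350],(800,600),interpolation=2))
E
```

```text
10.55 [0.5703 0.1982 0.0126] jawyaw -93.91 z [ 0.0399  0.0035 -0.9992] q [ 0.148  0.316  1.804 -0.003  0.982  1.789] F [ 0.1 -0.4 -0.8] T [0.06 0.18 0.03] gap 0.485
```

View pics/w13z.png

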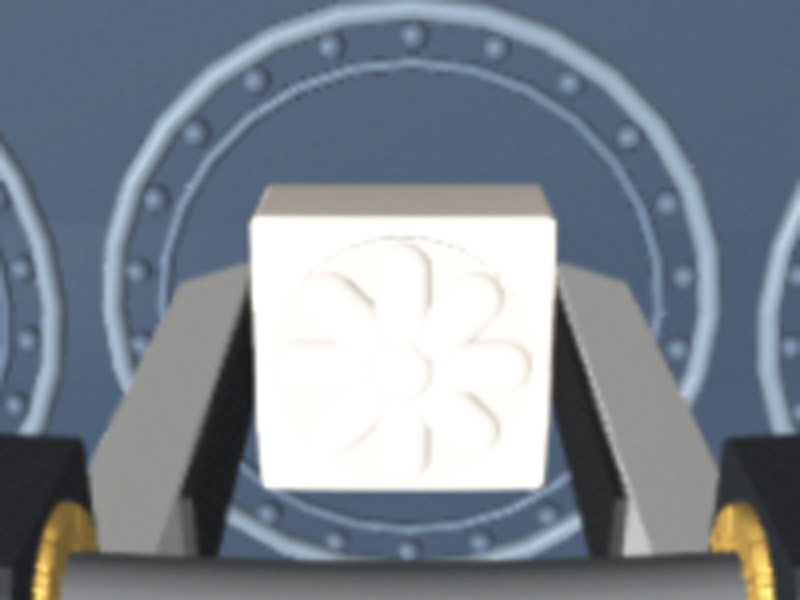

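```bash
python3 - <<'E'
from h import *
s=st(); np.save('grasp.npy',np.r_[s['ee_pos'],s['tcp_rot']])
E
```

```text
10.6 [0.5704 0.1982 0.0126] jawyaw -93.91 z [ 0.04    0.0036 -0.9992] q [ 0.148  0.316  1.804 -0.003  0.981  1.789] F [-0.3 -0.9  0.5] T [0.03 0.13 0.04] gap 0.487
```

Call:
arm_command(
  plan=[0,0,0.005,0,0,0,0.008,0,0,0,0.01,0,0,0,0.02,0,0,0,0.04,0,0,0,0.04,0],
)

```text
clock: 11.2
ee_pos: [0.5641, 0.1973, 0.1347]
tcp_rot: [-3.137, 0.107, -0.04]
force: [0.5, 0.4, -1.3]
finger_gap: 0.486
```

```bash
python3 - <<'E'
from h import *
st('w14')
im=cv2.imread('pics/w14.png')
cv2.imwrite('pics/w14z.png',cv2.resize(im[150:300,150:350],(800,600),interpolation=2))
E
```

```text
11.2 [0.5641 0.1973 0.1347] jawyaw -93.92 z [ 0.0256  0.0016 -0.9997] q [ 0.148  0.15   1.752 -0.002  1.215  1.788] F [ 0.5  0.4 -1.3] T [ 0.04  0.03 -0.03] gap 0.486
```

View pics/w14z.png

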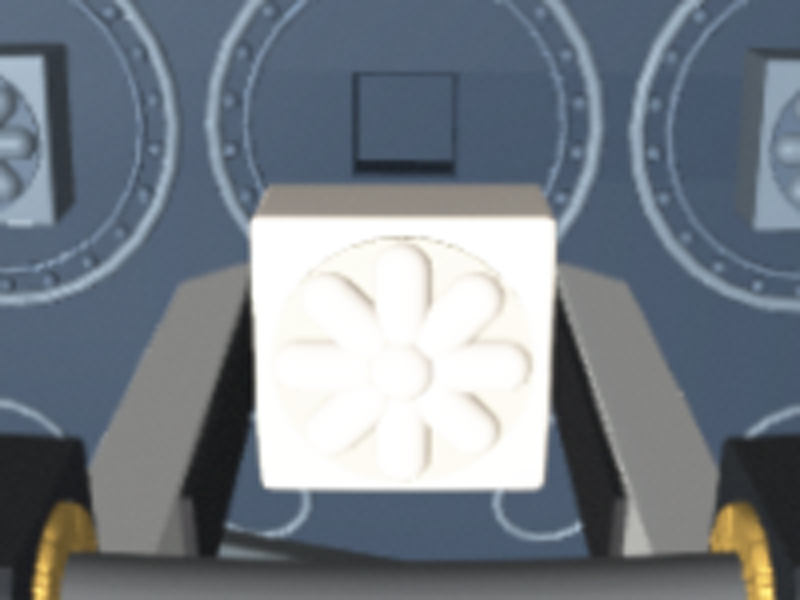

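```bash
python3 - <<'E'
import numpy as np
D=[([.6494,.0001,.1777],[-.1741,.2458,1.559,0,1.3387,-.1741]),
([.4812,-.4246,.2563],[-0.897,0.178,1.495,-0.004,1.474,-0.908]),
([0.4749,-0.3824,0.1719],[-0.866,0.164,1.665,0.005,1.321,0.25]),
([0.4734,-0.3867,0.0422],[-0.873,0.315,1.741,0.006,1.091,0.213]),
([0.4671,0.1114,0.2024],[-0.005,-0.193,1.961,0.004,1.367,1.635]),
([0.5723,0.1809,0.0994],[0.118,0.207,1.756,-0.002,1.169,1.774]),
([0.5703,0.1982,0.0126],[0.148,0.316,1.804,-0.003,0.982,1.789]),
([0.4664,-0.3768,0.1857],[-0.873,0.143,1.663,0.009,1.366,0.905]),
([0.5641,0.1973,0.1347],[0.148,0.15,1.752,-0.002,1.215,1.788])]
A=[];b=[];lat=[]
for p,q in D:
    c,s=np.cos(q[0]),np.sin(q[0]);r=c*p[0]+s*p[1];lat.append(-s*p[0]+c*p[1])
    t=[q[1],q[1]+q[2],q[1]+q[2]+q[4]]
    A.append([1,0,np.sin(t[0]),np.sin(t[1]),np.cos(t[1]),np.sin(t[2]),]);b.append(r)
    A.append([0,1,np.cos(t[0]),np.cos(t[1]),-np.sin(t[1]),np.cos(t[2])]);b.append(p[2])
A=np.array(A);b=np.array(b);x,res,rk,sv=np.linalg.lstsq(A,b,rcond=None);print(rk,sv,x,np.abs(A@x-b).max(),lat)
E
```

```text
6 [5.97042439 4.24870152 0.38072704 0.28785057 0.27165735 0.03097231] [-9.16117328e-05  2.80630499e-01  4.19755025e-01  5.69307946e-01
  6.71080459e-02  3.12650090e-01] 0.00022774341962684963 [np.float64(0.11258873385013331), np.float64(0.11110565275453521), np.float64(0.11400318567781695), np.float64(0.11428086477404067), np.float64(0.1137340977716632), np.float64(0.1122672436737598), np.float64(0.11193666797343589), np.float64(0.11527809850932161), np.float64(0.11196076060973319)]
```

Call:
arm_command(
  plan=[0.03,0,0.02,0,0.045,0,0.02,0,0.045,0,0.02,0,0.045,0,0.02,0,0.045,0,0.02,0,0.045,0,0,0,0.045,0,0,0,0.045,0,0,0],
)

```text
clock: 12.05
ee_pos: [0.909, 0.1993, 0.2598]
tcp_rot: [-3.132, 0.102, -0.08]
force: [1.8, 0.5, -0.1]
finger_gap: 0.486
```

```bash
python3 - <<'E'
from h import *
st()
E
```

```text
12.05 [0.909  0.1993 0.2598] jawyaw -93.73 z [ 0.051   0.0056 -0.9987] q [9.400e-02 9.310e-01 4.500e-01 1.000e-03 1.709e+00 1.731e+00] F [ 1.8  0.5 -0.1] T [ 0.08  0.05 -0.01] gap 0.486
```

Call:
arm_command(
  plan=[0.05,0,0,0,0.05,0,0,0,0.05,0,0,0],
)

```text
clock: 12.35
ee_pos: [0.9678, 0.1847, 0.224]
tcp_rot: [-3.118, 0.101, -0.138]
force: [0.6, 0.0, -3.3]
finger_gap: 0.485
```

```bash
python3 - <<'E'
from h import *
st()
E
```

```text
12.35 [0.9678 0.1847 0.224 ] jawyaw -93.67 z [ 0.0889  0.0157 -0.9959] q [0.071 1.163 0.136 0.01  1.753 1.709] F [ 0.6  0.  -3.3] T [0.02 0.15 0.01] gap 0.485
```

```bash
python3 - <<'E'
from h import *
for i in range(3):
    viewer.grab_frame('side'); s=get_state(); print(s['clock'],np.round(s['joints'],4),np.round(s['qvel'],3),np.round(s['ee_pos'],4))
E
```

```text
12.4 [0.069  1.1629 0.1352 0.0089 1.7509 1.7088] [-0.001 -0.046 -0.039 -0.011  0.077  0.018] [0.9691 0.1825 0.2241]
12.45 [0.0697 1.1597 0.1322 0.009  1.7537 1.7094] [ 0.019 -0.071 -0.073  0.008  0.033  0.007] [0.9688 0.1832 0.2288]
12.5 [0.0706 1.1562 0.1287 0.0094 1.7546 1.7095] [ 0.018 -0.063 -0.065  0.007  0.005  0.002] [0.9693 0.1843 0.2343]
```

Call:
arm_command(
  plan=[-0.03,0,0,0,-0.01,0,0,0],
)

```text
clock: 12.7
ee_pos: [0.94, 0.1855, 0.2322]
tcp_rot: [-3.116, 0.102, -0.157]
force: [0.0, 0.7, -0.7]
finger_gap: 0.485
```

```bash
python3 - <<'E'
from h import *
s=st(); print(s['qvel'])
E
```

```text
12.7 [0.94   0.1855 0.2322] jawyaw -93.68 z [ 0.101   0.0169 -0.9947] q [0.074 0.977 0.427 0.009 1.635 1.711] F [ 0.   0.7 -0.7] T [ 0.06  0.22 -0.01] gap 0.485
[ 0.0022025  -0.41589329  0.62387951 -0.00122198 -0.3182268   0.00568454]
```

Call:
arm_command(
  plan=[-0.04,0,0,0,-0.045,0,0,0,-0.045,0,-0.01,0,-0.045,0,-0.02,0,-0.04,0,-0.03,0,-0.01,0,-0.03,0,0,0,0,0],
)

```text
clock: 13.4
ee_pos: [0.7154, 0.1915, 0.1701]
tcp_rot: [-3.106, 0.093, -0.218]
force: [-0.5, -0.8, -2.2]
finger_gap: 0.488
```

```bash
cat >> h.py <<'E'
G=np.load('grasp.npy')
Rg=R.from_rotvec(G[3:]).as_matrix()
B0=np.array([.5658,.1973,.041])   # block centre at grasp
yaw0=np.radians(-3.8)
Rb0=R.from_euler('z',yaw0).as_matrix()
c_t=Rg.T@(B0-G[:3])      # centre in tool
Rb_t=Rg.T@Rb0
# pivot: pad centre in tool: on finger axis x=0; height world .0455 at grasp
piv_t=np.array([0,c_t[1],0.0]); piv_t[2]=c_t[2]-.0045
def boss(pose,alpha=0.):
    """block centre & axes for tool pose; alpha = pivot about tool y at pads (rad, + swings tenon to tool +x)"""
    Rm=R.from_rotvec(pose[3:]).as_matrix(); P=R.from_rotvec([0,-alpha,0]).as_matrix()  # sign checked below
    c=piv_t+P@(c_t-piv_t); return pose[:3]+Rm@c, Rm@P@Rb_t
def pose(): 
    s=get_state(); return np.r_[s['ee_pos'],s['tcp_rot']]
E
python3 - <<'E'
from h import *
st(); p=pose(); print('c_t',c_t,'piv',piv_t)
for a in (0,np.radians(30)):
    c,Rb=boss(p,a); print(a,c,'z',Rb[:,2],'back',c-.023*Rb[:,2])
E
```

```text
13.4 [0.7154 0.1915 0.1701] jawyaw -93.3 z [ 0.1403  0.0228 -0.9898] q [0.106 0.362 1.436 0.008 1.202 1.734] F [-0.5 -0.8 -2.2] T [0.11 0.18 0.05] gap 0.488
c_t [-0.00336795  0.00103848 -0.02851919] piv [ 0.          0.00103848 -0.03301919]
0 [0.70799083 0.18997671 0.19784429] z [-0.1006333  -0.01893222  0.99474344] back [0.7103054  0.19041215 0.17496519]
0.5235987755982988 [0.70589196 0.19003496 0.19985841] z [ 0.40949693 -0.04576481  0.91116291] back [0.69647353 0.19108755 0.17890166]
```

Call:
arm_command(
  plan=[0.05,0,0,0,0.05,0,0,0,0.05,0,0,0,0,0,0,0],
)

```text
clock: 13.8
ee_pos: [0.8691, 0.1941, 0.1829]
tcp_rot: [-3.102, 0.088, -0.236]
force: [-0.9, -0.0, -2.2]
finger_gap: 0.484
```

```bash
python3 -c "
from h import *
st()"
```

```text
13.8 [0.8691 0.1941 0.1829] jawyaw -93.11 z [ 0.152   0.0247 -0.9881] q [0.089 0.708 0.933 0.011 1.346 1.715] F [-0.9 -0.  -2.2] T [0.07 0.28 0.02] gap 0.484
```

Call:
arm_command(
  plan=[-0.05,0,0,0,-0.05,0,0,0,-0.05,0,0,0,-0.05,0,0,0],
)

```text
clock: 14.2
ee_pos: [0.6783, 0.194, 0.1942]
tcp_rot: [-3.096, 0.092, -0.269]
force: [-0.5, 0.3, -1.0]
finger_gap: 0.486
```

```bash
python3 -c "
from h import *
st()"
```

```text
14.2 [0.6783 0.194  0.1942] jawyaw -93.21 z [ 0.1733  0.027  -0.9845] q [0.115 0.241 1.542 0.007 1.182 1.743] F [-0.5  0.3 -1. ] T [ 0.01  0.2  -0.01] gap 0.486
```

Call:
arm_command(
  plan=[0.05,0,-0.004,0,0.05,0,-0.004,0,0.05,0,-0.004,0,0,0,0,0,-0.05,0,-0.004,0,-0.05,0,-0.004,0,-0.05,0,-0.004,0,-0.05,0,-0.004,0,0,0,0,0],
)

```text
clock: 15.1
ee_pos: [0.6015, 0.1967, 0.1784]
tcp_rot: [-3.096, 0.083, -0.26]
force: [0.3, -0.4, -0.6]
finger_gap: 0.484
```

```bash
python3 -c "
from h import *
st()"
```

```text
15.1 [0.6015 0.1967 0.1784] jawyaw -92.87 z [ 0.1676  0.0293 -0.9854] q [0.134 0.09  1.742 0.007 1.139 1.756] F [ 0.3 -0.4 -0.6] T [-0.01  0.24  0.  ] gap 0.484
```

Call:
arm_command(
  plan=[0,0,-0.01,0,0,0,-0.01,0,0,0,-0.01,0,0,0,-0.01,0,0,0,-0.01,0,0,0,-0.01,0],
)

```text
clock: 15.7
ee_pos: [0.6111, 0.1981, 0.1273]
tcp_rot: [-3.089, 0.082, -0.293]
force: [-0.6, 0.8, -1.0]
finger_gap: 0.487
```

```bash
python3 -c "
from h import *
st()"
```

```text
15.7 [0.6111 0.1981 0.1273] jawyaw -92.82 z [ 0.1888  0.0323 -0.9815] q [0.134 0.151 1.775 0.008 1.022 1.755] F [-0.6  0.8 -1. ] T [ 0.07  0.3  -0.  ] gap 0.487
```

Call:
arm_command(
  plan=[0,0,0.05,0,0,0,0.04,0],
)

```text
clock: 15.9
ee_pos: [0.6048, 0.1968, 0.2058]
tcp_rot: [-3.096, 0.084, -0.259]
force: [1.1, -0.4, 0.5]
finger_gap: 0.484
```

```bash
python3 -c "
from h import *
st()"
```

```text
15.9 [0.6048 0.1968 0.2058] jawyaw -92.91 z [ 0.1671  0.0292 -0.9855] q [0.133 0.075 1.707 0.007 1.189 1.756] F [ 1.1 -0.4  0.5] T [-0.    0.11 -0.02] gap 0.484
```

```bash
sed -i 's/\[0,-alpha,0\]/[0,alpha,0]/' h.py; cat > b.py <<'E'
from h import *
def corners(c,Rb):
    ax=-1  # leading -x side, boss x axis ~ world x
    f=lambda x,z: c+Rb@np.array([x,0,z])
    return dict(lead=f(-.023,-.011),root=f(-.012,-.011),tip=f(-.012,-.023),tip2=f(.012,-.023),back=f(0,0,) )
E
python3 - <<'E'
from b import *
p=pose(); c,Rb=boss(p,0); print('z now',Rb[:,2], np.degrees(np.arccos(Rb[2,2])))
Rm=R.from_rotvec(p[3:]).as_matrix(); pv=p[:3]+Rm@piv_t; tipf=p[:3]+Rm@np.array([0,0,-.0267])
print('pivot-TCP',pv-p[:3],'fingertip-TCP',tipf-p[:3])
for a in np.radians([0,5,10,15,20,23,25]):
    c,Rb=boss(p,a);k=corners(c,Rb)
    print(round(np.degrees(a)),'tilt',round(np.degrees(np.arccos(Rb[2,2])),1),{n:np.round((v-pv)[[0,2]]*1000,1) for n,v in k.items()})
E
```

```text
z now [-0.12759157 -0.0251364   0.99150822] 7.472136062444655
pivot-TCP [-0.00557066 -0.002001    0.03250091] fingertip-TCP [-0.00446192 -0.00078001  0.02631298]
0 tilt 7.5 {'lead': array([-23.9, -18.8]), 'root': array([-13. , -17.4]), 'tip': array([-11.5, -29.3]), 'tip2': array([ 12.3, -26.3]), 'back': array([-2.6, -5. ])}
5 tilt 12.4 {'lead': array([-22.2, -20.8]), 'root': array([-11.5, -18.5]), 'tip': array([ -8.9, -30.2]), 'tip2': array([ 14.5, -25.1]), 'back': array([-2.1, -5.2])}
10 tilt 17.3 {'lead': array([-20.3, -22.7]), 'root': array([ -9.8, -19.4]), 'tip': array([ -6.3, -30.9]), 'tip2': array([ 16.6, -23.8]), 'back': array([-1.7, -5.4])}
15 tilt 22.3 {'lead': array([-18.3, -24.4]), 'root': array([ -8.1, -20.2]), 'tip': array([ -3.5, -31.3]), 'tip2': array([ 18.6, -22.2]), 'back': array([-1.2, -5.5])}
20 tilt 27.3 {'lead': array([-16.1, -25.9]), 'root': array([ -6.3, -20.8]), 'tip': array([ -0.8, -31.5]), 'tip2': array([ 20.5, -20.5]), 'back': array([-0.7, -5.6])}
23 tilt 30.3 {'lead': array([-14.7, -26.7]), 'root': array([ -5.2, -21.1]), 'tip': array([  0.9, -31.5]), 'tip2': array([ 21.5, -19.4]), 'back': array([-0.4, -5.6])}
25 tilt 32.3 {'lead': array([-13.7, -27.2]), 'root': array([ -4.5, -21.3]), 'tip': array([  1.9, -31.5]), 'tip2': array([ 22.2, -18.7]), 'back': array([-0.2, -5.6])}
```

Call:
arm_command(
  plan=[0.04,0,-0.01,-0.01,0.04,0,-0.02,-0.01,0.02,0,-0.03,0,0,0,-0.03,0,0,0,-0.03,0,0,0,-0.015,0,0,0,0,0],
)

```text
clock: 16.6
ee_pos: [0.7143, 0.1966, 0.0712]
tcp_rot: [-3.092, 0.117, -0.283]
force: [-0.0, 0.9, -1.7]
finger_gap: 0.485
```

```bash
cat > c.py <<'E'
from b import *
p=pose(); st(); c,Rb=boss(p,0)
Rm=R.from_rotvec(p[3:]).as_matrix(); pv=p[:3]+Rm@piv_t
print('pivot',np.round(pv,4),'bz',np.round(Rb[:,2],4),'tilt',round(np.degrees(np.arccos(Rb[2,2])),2))
k=corners(c,Rb);print({n:np.round(v*1000,1) for n,v in k.items()})
print('edge x at this y',.6656+.0645*(pv[1]-.1908))
for a in np.radians(range(0,30,2)):
    c,Rb=boss(p,a);t=np.degrees(np.arccos(Rb[2,2]));k=corners(c,Rb)
    if abs(t-30)<1.1: print(round(np.degrees(a)),t,{n:np.round((v-pv)*1000,1) for n,v in k.items()})
E
python3 c.py
```

```text
16.6 [0.7143 0.1966 0.0712] jawyaw -94.13 z [ 0.1825  0.0274 -0.9828] q [0.113 0.435 1.534 0.008 0.987 1.756] F [-0.   0.9 -1.7] T [ 0.02  0.19 -0.04] gap 0.485
pivot [0.7082 0.1947 0.1036] bz [-0.143  -0.0242  0.9894] tilt 8.34
{'lead': array([684.6, 197.1,  84.5]), 'root': array([695.5, 196.3,  86. ]), 'tip': array([697.2, 196.5,  74.2]), 'tip2': array([720.9, 194.7,  77.5]), 'back': array([705.8, 195.1,  98.6])}
edge x at this y 0.6658514620843095
22 30.15464487663137 {'lead': array([-14.7,   2. , -26.6]), 'root': array([ -5.2,   1.2, -21.1]), 'tip': array([  0.8,   1.1, -31.5]), 'tip2': array([ 21.5,  -0.9, -19.5]), 'back': array([-0.4,  0.3, -5.6])}
```

Call:
arm_command(
  plan=[-0.01,0,-0.02,0,-0.005,0,-0.02,0,0,0,0,0],
)

```text
clock: 16.9
ee_pos: [0.7014, 0.1969, 0.0335]
tcp_rot: [-3.09, 0.117, -0.291]
force: [-0.8, -0.6, -1.9]
finger_gap: 0.487
```

```bash
python3 c.py; python3 - <<'E'
from h import *
a,_=snap('wrist','w15');b,_=snap('scene','s15');c,_=snap('side','d15')
cv2.imwrite('pics/c15.png',np.hstack([cv2.resize(b[180:280,220:320],(400,400),interpolation=2),cv2.resize(c[150:250,150:250],(400,400),interpolation=2)]))
E
```

```text
16.9 [0.7014 0.1969 0.0335] jawyaw -94.12 z [ 0.1875  0.028  -0.9819] q [0.116 0.453 1.586 0.008 0.911 1.758] F [-0.8 -0.6 -1.9] T [ 0.04  0.28 -0.03] gap 0.487
pivot [0.6951 0.195  0.0659] bz [-0.148  -0.0248  0.9887] tilt 8.63
{'lead': array([671.6, 197.4,  46.6]), 'root': array([682.4, 196.6,  48.2]), 'tip': array([684.2, 196.9,  36.4]), 'tip2': array([707.9, 195. ,  39.9]), 'back': array([692.6, 195.4,  60.9])}
edge x at this y 0.665869976982385
22 30.443513629702508 {'lead': array([-14.6,   2.1, -26.7]), 'root': array([ -5.1,   1.2, -21.1]), 'tip': array([  1. ,   1.1, -31.5]), 'tip2': array([ 21.6,  -0.9, -19.4]), 'back': array([-0.4,  0.3, -5.6])}
```

View pics/w15.png

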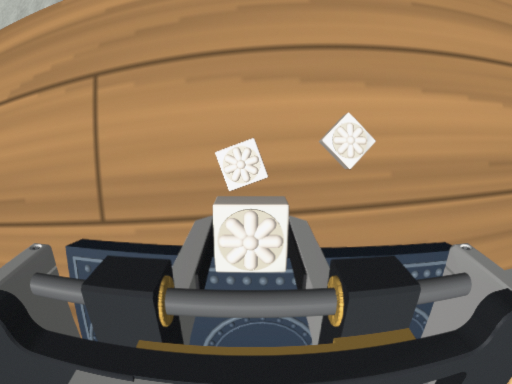

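View pics/c15.png

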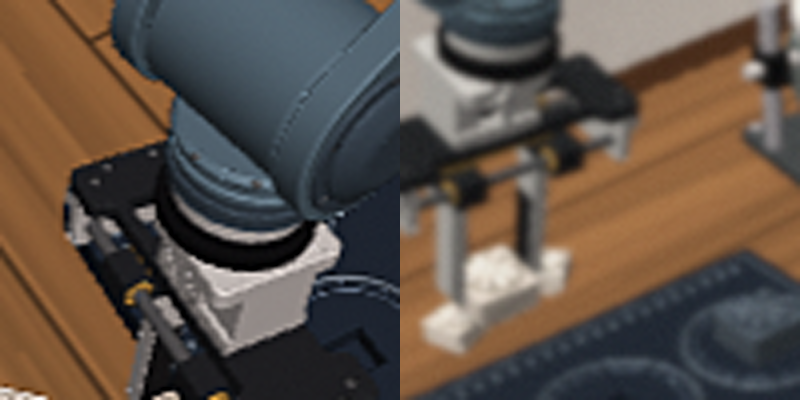

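```bash
python3 - <<'E'
from h import *
p=np.load('pics/w15.npy');im=cv2.imread('pics/w15.png')
cv2.imwrite('pics/w15z.png',cv2.resize(im[185:285,190:310],None,fx=6,fy=6,interpolation=cv2.INTER_CUBIC))
cv2.imwrite('pics/w15y.png',np.hstack([cv2.resize(im[230:290,60:160],None,fx=4,fy=4,interpolation=cv2.INTER_CUBIC),cv2.resize(im[230:290,360:460],None,fx=4,fy=4,interpolation=cv2.INTER_CUBIC)]))
# predicted
c,Rb=boss(p,0)
top=[c+Rb@np.array([x,y,.011]) for x,y in((.023,.023),(.023,-.023),(-.023,-.023),(-.023,.023))]
print((proj('wrist',top,p)-[190,185])*6)
bot=[c+Rb@np.array([x,y,-.011]) for x,y in((.023,.023),(.023,-.023))]
print((proj('wrist',bot,p)-[190,185])*6)
E
```

```text
[[139.98111566 114.80528098]
 [601.2204816  114.6178025 ]
 [583.27191659 521.79166802]
 [158.17388242 521.71626807]]
[[164.73485734  60.86195377]
 [576.84664458  60.66087414]]
```

View pics/w15z.png

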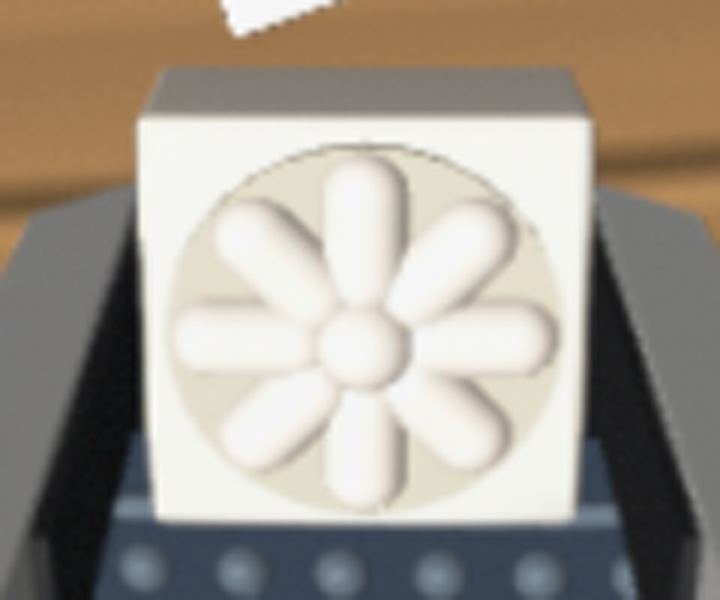

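View pics/w15y.png

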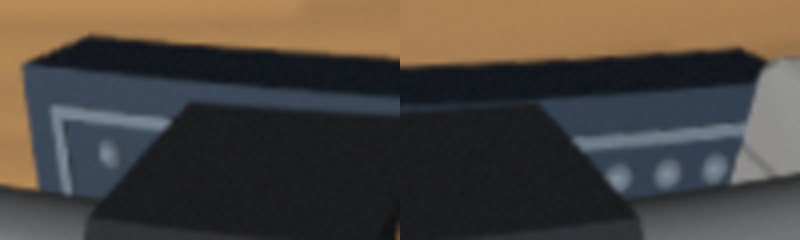

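```bash
python3 - <<'E'
from h import *
p=np.load('pics/w15.npy')
W=plane('wrist',[(66.2,245.5),(110,250),(137,252.3),(360,255),(400,254),(447.5,251)],.03,p);print(np.round(W,4))
f=np.polyfit(W[:,1],W[:,0],1);print(f,np.polyval(f,.195))
# PnP check: recover tilt from observed corners
def pnp(px,p):
    o,d=ray('wrist',px,p);m=cam('wrist');T=m['tool_from_camera'];M=R.from_rotvec(p[3:]).as_matrix()@T[:3,:3]
    dc=d@M; n=np.c_[dc[:,0]/-dc[:,2],-dc[:,1]/-dc[:,2]]
    obj=np.array([[.023,.023,.011],[.023,-.023,.011],[-.023,-.023,.011],[-.023,.023,.011],[.023,.023,-.011],[.023,-.023,-.011]])[:len(px)]
    ok,rv,tv=cv2.solvePnP(obj,n,np.eye(3),None,flags=cv2.SOLVEPNP_ITERATIVE)
    C=np.diag([1,-1,-1.]);Rw=M@C@cv2.Rodrigues(rv)[0]; return o+M@C@tv[:,0],Rw
px=np.array([(137,116),(593,118),(577,522),(155,521),(163,68),(573,69)])/6+[190,185]
c,Rw=pnp(px,p);print(c,Rw[:,2]);c2,Rb=boss(p,0);print(c2,Rb[:,2])
E
```

```text
[[0.6792 0.3674 0.03  ]
 [0.6755 0.3188 0.03  ]
 [0.6735 0.2928 0.03  ]
 [0.6607 0.1123 0.03  ]
 [0.657  0.0761 0.03  ]
 [0.6526 0.0261 0.03  ]]
[0.07618075 0.65126463] 0.666119874141794
[0.69182986 0.19596929 0.05879865] [-0.12759616 -0.01642151  0.99169025]
[0.69263293 0.19537574 0.06085003] [-0.14798492 -0.02483881  0.98867765]
```

Call:
arm_command(
  plan=[-0.005,0,-0.006,0.007,-0.003,0,-0.003,0,0,0,0,0],
)

```text
clock: 17.35
ee_pos: [0.6996, 0.1976, 0.0331]
tcp_rot: [-3.086, 0.105, -0.312]
force: [0.8, 0.0, -1.0]
finger_gap: 0.486
```

```bash
python3 c.py
```

```text
17.35 [0.6996 0.1976 0.0331] jawyaw -93.65 z [ 0.2014  0.0311 -0.979 ] q [0.117 0.443 1.603 0.01  0.89  1.75 ] F [ 0.8  0.  -1. ] T [0.06 0.25 0.03] gap 0.486
pivot [0.6928 0.1955 0.0653] bz [-0.1621 -0.0276  0.9864] tilt 9.46
{'lead': array([669.6, 197.8,  45.7]), 'root': array([680.4, 197. ,  47.5]), 'tip': array([682.4, 197.4,  35.7]), 'tip2': array([706. , 195.7,  39.5]), 'back': array([690.5, 195.9,  60.3])}
edge x at this y 0.6659055808510217
20 29.27927519492857 {'lead': array([-15.1,   2. , -26.4]), 'root': array([ -5.6,   1.2, -21. ]), 'tip': array([  0.3,   1.2, -31.5]), 'tip2': array([ 21.2,  -0.6, -19.8]), 'back': array([-0.5,  0.3, -5.6])}
```

Call:
arm_command(
  plan=[0,0,0.05,0,0,0,0.05,0,0,0,0.05,0],
)

```text
clock: 17.65
ee_pos: [0.6913, 0.1965, 0.1747]
tcp_rot: [-3.092, 0.106, -0.281]
force: [-0.3, -0.5, -1.1]
finger_gap: 0.488
```

```bash
python3 -c "
from h import *
st()"
```

```text
17.65 [0.6913 0.1965 0.1747] jawyaw -93.71 z [ 0.181   0.0287 -0.9831] q [0.116 0.282 1.53  0.008 1.145 1.753] F [-0.3 -0.5 -1.1] T [0.06 0.14 0.04] gap 0.488
```

Call:
arm_command(
  plan=[-0.004,0,-0.004,0,-0.004,0,-0.004,0,-0.004,0,-0.004,0,-0.004,0,-0.004,0,-0.004,0,-0.004,0],
)

```text
clock: 18.15
ee_pos: [0.6746, 0.197, 0.1627]
tcp_rot: [-3.088, 0.106, -0.304]
force: [-0.7, 0.8, -1.1]
finger_gap: 0.486
```

```bash
python3 -c "
from h import *
st()"
```

```text
18.15 [0.6746 0.197  0.1627] jawyaw -93.68 z [ 0.1958  0.0304 -0.9802] q [0.12  0.247 1.597 0.008 1.098 1.757] F [-0.7  0.8 -1.1] T [ 0.11  0.17 -0.03] gap 0.486
```

Call:
arm_command(
  plan=[0.02,0,-0.02,0,0,0,-0.04,0,0,0,-0.04,0,0,0,-0.03,0,0,0,0,0],
)

```text
clock: 18.65
ee_pos: [0.6884, 0.1965, 0.0206]
tcp_rot: [-3.091, 0.105, -0.288]
force: [-1.3, 0.1, -1.7]
finger_gap: 0.483
```

```bash
python3 c.py
```

```text
18.65 [0.6884 0.1965 0.0206] jawyaw -93.69 z [ 0.1856  0.0293 -0.9822] q [0.117 0.447 1.623 0.01  0.883 1.75 ] F [-1.3  0.1 -1.7] T [ 0.02  0.28 -0.02] gap 0.483
pivot [0.6822 0.1945 0.053 ] bz [-0.1461 -0.0258  0.9889] tilt 8.53
{'lead': array([658.7, 196.7,  33.7]), 'root': array([669.5, 196. ,  35.3]), 'tip': array([671.3, 196.3,  23.4]), 'tip2': array([695. , 194.7,  26.9]), 'back': array([679.8, 194.9,  47.9])}
edge x at this y 0.6658396410860927
22 30.345974380476605 {'lead': array([-14.6,   2. , -26.7]), 'root': array([ -5.2,   1.1, -21.1]), 'tip': array([  0.9,   1.1, -31.5]), 'tip2': array([ 21.5,  -0.7, -19.4]), 'back': array([-0.4,  0.3, -5.6])}
```

Call:
arm_command(
  plan=[-0.006,0,0.003,0,-0.006,0,0.003,0,-0.006,0,0.002,0],
)

```text
clock: 18.95
ee_pos: [0.6744, 0.1964, 0.0324]
tcp_rot: [-3.088, 0.106, -0.306]
force: [-0.4, -0.0, -1.4]
finger_gap: 0.486
```

```bash
cat >> h.py <<'E'
def pnp(px,p):
    o,d=ray('wrist',px,p);m=cam('wrist');T=m['tool_from_camera'];M=R.from_rotvec(p[3:]).as_matrix()@T[:3,:3]
    dc=d@M; n=np.c_[dc[:,0]/-dc[:,2],-dc[:,1]/-dc[:,2]]
    obj=np.array([[.023,.023,.011],[.023,-.023,.011],[-.023,-.023,.011],[-.023,.023,.011],[.023,.023,-.011],[.023,-.023,-.011]])[:len(px)]
    ok,rv,tv=cv2.solvePnP(obj,n,np.eye(3),None,flags=cv2.SOLVEPNP_ITERATIVE)
    C=np.diag([1,-1,-1.]);Rw=M@C@cv2.Rodrigues(rv)[0]; return o+M@C@tv[:,0],Rw
E
python3 c.py; python3 - <<'E'
from h import *
im,s=snap('wrist','w16');cv2.imwrite('pics/w16z.png',cv2.resize(im[185:285,190:310],None,fx=6,fy=6,interpolation=cv2.INTER_CUBIC))
E
```

```text
18.95 [0.6744 0.1964 0.0324] jawyaw -93.68 z [ 0.197   0.0298 -0.9799] q [0.12  0.397 1.667 0.008 0.877 1.755] F [-0.4 -0.  -1.4] T [ 0.04  0.24 -0.02] gap 0.486
pivot [0.6678 0.1944 0.0647] bz [-0.1577 -0.0263  0.9871] tilt 9.2
{'lead': array([644.4, 196.6,  45.2]), 'root': array([655.3, 195.9,  46.9]), 'tip': array([657.2, 196.2,  35. ]), 'tip2': array([680.8, 194.6,  38.8]), 'back': array([665.4, 194.8,  59.6])}
edge x at this y 0.6658318625172926
20 29.0206227834188 {'lead': array([-15.2,   2. , -26.3]), 'root': array([ -5.7,   1.2, -21. ]), 'tip': array([  0.2,   1.2, -31.5]), 'tip2': array([ 21.1,  -0.6, -19.9]), 'back': array([-0.5,  0.3, -5.6])}
22 31.014887646606358 {'lead': array([-14.3,   2. , -26.9]), 'root': array([ -4.9,   1.1, -21.2]), 'tip': array([  1.3,   1.1, -31.5]), 'tip2': array([ 21.8,  -0.7, -19.1]), 'back': array([-0.3,  0.3, -5.6])}
```

View pics/w16z.png

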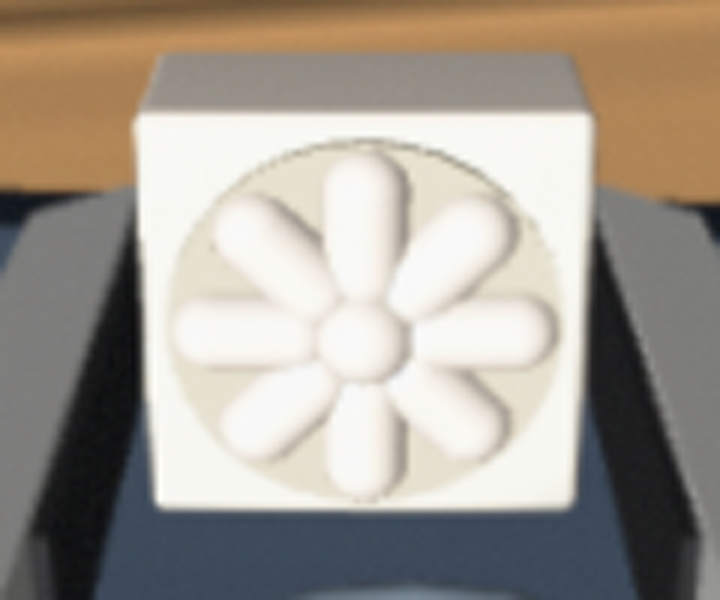

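```bash
python3 - <<'E'
from h import *
p=np.load('pics/w16.npy')
px=np.array([(135,115),(594,116),(577,507),(155,507),(160,54),(573,54)])/6+[190,185]
c,Rw=pnp(px,p);print(c,Rw[:,2],np.degrees(np.arccos(Rw[2,2])))
for a in range(0,10,2):
    c2,Rb=boss(p,np.radians(a));
    pts=[c2+Rb@np.array(v) for v in ([.023,.023,.011],[.023,-.023,.011],[-.023,-.023,.011],[-.023,.023,.011],[.023,.023,-.011],[.023,-.023,-.011])]
    e=(proj('wrist',pts,p)-px)*6;print(a,np.round(np.degrees(np.arccos(Rb[2,2])),1),np.round(e.T[1]),np.round(np.sqrt((e**2).mean()),1))
E
```

```text
[0.66595533 0.1953597  0.05724116] [-0.20764595 -0.01785674  0.97804105] 12.02932752811997
0 9.2 [-0. -1. 15. 15.  7.  7.] 7.6
2 11.2 [ 4.  3. 12. 12.  4.  4.] 6.6
4 13.1 [ 8.  7. 10. 10.  1.  1.] 6.4
6 15.1 [13. 12.  7.  7. -2. -2.] 7.1
8 17.1 [18. 17.  4.  3. -4. -4.] 8.6
```

Call:
arm_command(
  plan=[0.02,0,0,0,0.003,0,-0.012,0,0,0,-0.004,0],
)

```text
clock: 19.3
ee_pos: [0.6978, 0.1975, 0.0211]
tcp_rot: [-3.086, 0.104, -0.313]
force: [0.0, 0.5, -1.8]
finger_gap: 0.487
```

```bash
python3 c.py|head -3
```

```text
19.3 [0.6978 0.1975 0.0211] jawyaw -93.6 z [ 0.2016  0.0308 -0.979 ] q [0.117 0.456 1.611 0.009 0.869 1.75 ] F [ 0.   0.5 -1.8] T [0.02 0.25 0.03] gap 0.487
pivot [0.6911 0.1954 0.0534] bz [-0.1622 -0.0273  0.9864] tilt 9.47
{'lead': array([667.8, 197.6,  33.8]), 'root': array([678.7, 196.9,  35.5]), 'tip': array([680.6, 197.2,  23.7]), 'tip2': array([704.3, 195.6,  27.5]), 'back': array([688.7, 195.8,  48.3])}
```

Call:
arm_command(
  plan=[-0.01,0,0,0,-0.008,0,0,0],
)

```text
clock: 19.5
ee_pos: [0.68, 0.1974, 0.0209]
tcp_rot: [-3.085, 0.104, -0.319]
force: [10.8, 0.3, -6.1]
finger_gap: 0.484
```

```bash
python3 c.py|head -3
```

```text
19.5 [0.68   0.1974 0.0209] jawyaw -93.6 z [ 0.2054  0.031  -0.9782] q [0.12  0.42  1.661 0.008 0.851 1.754] F [10.8  0.3 -6.1] T [ 0.11 -1.91 -0.1 ] gap 0.484
pivot [0.6731 0.1954 0.0531] bz [-0.166  -0.0275  0.9857] tilt 9.69
{'lead': array([650. , 197.6,  33.4]), 'root': array([660.8, 196.9,  35.2]), 'tip': array([662.8, 197.2,  23.4]), 'tip2': array([686.4, 195.6,  27.3]), 'back': array([670.8, 195.8,  48.1])}
```

Call:
arm_command(
  plan=[-0.004,0,0.003,0],
)

```text
clock: 19.6
ee_pos: [0.6779, 0.1973, 0.025]
tcp_rot: [-3.084, 0.104, -0.331]
force: [10.6, -0.9, -4.5]
finger_gap: 0.486
```

```bash
python3 c.py|head -3;  python3 - <<'E'
from h import *
im,s=snap('wrist','w17');cv2.imwrite('pics/w17z.png',cv2.resize(im[175:285,190:310],None,fx=5,fy=5,interpolation=cv2.INTER_CUBIC))
E
```

```text
19.6 [0.6779 0.1973 0.025 ] jawyaw -93.57 z [ 0.2132  0.0312 -0.9765] q [0.121 0.406 1.673 0.007 0.846 1.755] F [10.6 -0.9 -4.5] T [-0.09 -1.87 -0.11] gap 0.486
pivot [0.6707 0.1953 0.0572] bz [-0.1739 -0.0276  0.9844] tilt 10.14
{'lead': array([647.7, 197.5,  37.3]), 'root': array([658.5, 196.8,  39.2]), 'tip': array([660.6, 197.1,  27.3]), 'tip2': array([684.2, 195.5,  31.5]), 'back': array([668.4, 195.7,  52. ])}
```

View pics/w17z.png

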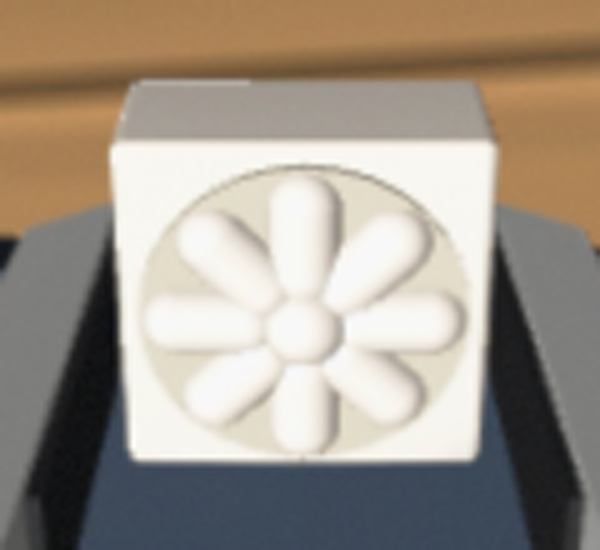

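```bash
cat > q.py <<'E'
from h import *
import sys
def chk(name,px):
    p=np.load(f'pics/{name}.npy')
    c,Rw=pnp(px,p);t=R.from_rotvec(p[3:]).as_matrix()
    print('pnp c',np.round(c,4),'z',np.round(Rw[:,2],4),'tilt',round(np.degrees(np.arccos(Rw[2,2])),2),'rel tool',round(np.degrees(np.arccos(-Rw[:,2]@t[:,2])),2))
    best=[]
    for a in range(-4,30,1):
        c2,Rb=boss(p,np.radians(a));pts=[c2+Rb@np.array(v) for v in ([.023,.023,.011],[.023,-.023,.011],[-.023,-.023,.011],[-.023,.023,.011],[.023,.023,-.011],[.023,-.023,-.011])]
        e=(proj('wrist',pts,p)-px);e=e-e.mean(0);best.append((np.sqrt((e**2).mean()),a,np.degrees(np.arccos(Rb[2,2]))))
    print('model best',np.round(min(best),2))
E
python3 - <<'E'
from q import *
chk('w15',np.array([(137,116),(593,118),(577,522),(155,521),(163,68),(573,69)])/6+[190,185])
chk('w16',np.array([(135,115),(594,116),(577,507),(155,507),(160,54),(573,54)])/6+[190,185])
chk('w17',np.array([(109,143),(498,143),(479,462),(129,462),(130,83),(482,83)])/5+[190,175])
E
```

```text
pnp c [0.6918 0.196  0.0588] z [-0.1276 -0.0164  0.9917] tilt 7.39 rel tool 3.54
model best [ 0.46 -1.    7.66]
pnp c [0.666  0.1954 0.0573] z [-0.2076 -0.0179  0.978 ] tilt 12.03 rel tool 0.92
model best [ 0.47  3.   12.14]
pnp c [0.6707 0.1961 0.051 ] z [-0.2848 -0.0136  0.9585] tilt 16.57 rel tool 4.35
model best [ 0.4   6.   16.05]
```

Call:
arm_command(
  plan=[-0.006,0,0,0,-0.006,0,-0.001,0],
)

```text
clock: 19.85
ee_pos: [0.6691, 0.1973, 0.0284]
tcp_rot: [-3.081, 0.103, -0.35]
force: [0.9, -0.4, 0.1]
finger_gap: 0.484
```

```bash
python3 c.py|head -3;  python3 - <<'E'
from h import *
im,s=snap('wrist','w18');cv2.imwrite('pics/w18z.png',cv2.resize(im[175:285,190:310],None,fx=5,fy=5,interpolation=cv2.INTER_CUBIC))
E
```

```text
19.85 [0.6691 0.1973 0.0284] jawyaw -93.54 z [ 0.2254  0.0317 -0.9737] q [0.123 0.378 1.705 0.005 0.829 1.758] F [ 0.9 -0.4  0.1] T [ 0.08 -0.02 -0.03] gap 0.484
pivot [0.6616 0.1952 0.0605] bz [-0.1863 -0.0282  0.9821] tilt 10.86
{'lead': array([638.8, 197.4,  40.3]), 'root': array([649.6, 196.7,  42.3]), 'tip': array([651.8, 197. ,  30.5]), 'tip2': array([675.4, 195.4,  35. ]), 'back': array([659.3, 195.6,  55.3])}
```

View pics/w18z.png

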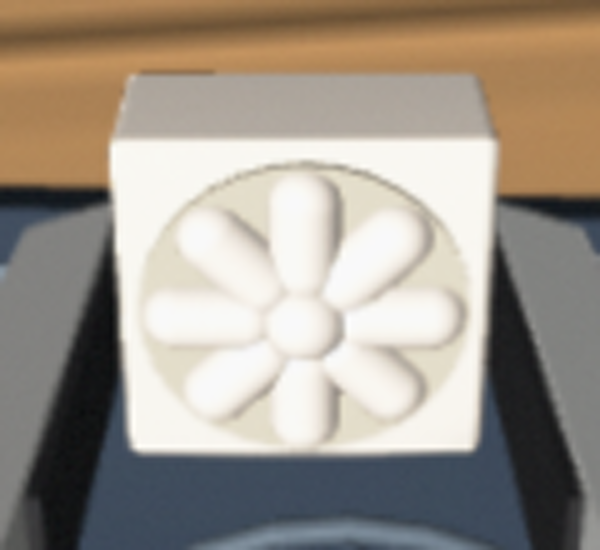

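Call:
arm_command(
  plan=[0.025,0,0,0,0.004,0,-0.008,0,0,0,-0.004,0],
)

```text
clock: 20.2
ee_pos: [0.6938, 0.198, 0.0158]
tcp_rot: [-3.082, 0.101, -0.342]
force: [-0.1, -0.6, -2.1]
finger_gap: 0.489
```

```bash
python3 c.py|head -2;  python3 - <<'E'
from q import *
chk('w18',np.array([(110,138),(498,139),(480,453),(129,453),(128,74),(482,74)])/5+[190,175])
E
```

```text
20.2 [0.6938 0.198  0.0158] jawyaw -93.46 z [ 0.22    0.0315 -0.975 ] q [0.119 0.447 1.638 0.007 0.833 1.751] F [-0.1 -0.6 -2.1] T [0.01 0.22 0.01] gap 0.489
pivot [0.6864 0.1959 0.048 ] bz [-0.1808 -0.028   0.9831] tilt 10.54
pnp c [0.6627 0.196  0.0542] z [-0.3252 -0.0172  0.9455] tilt 19.01 rel tool 6.0
model best [ 0.41  8.   18.75]
```

Call:
arm_command(
  plan=[0,0,0.006,0,-0.008,0,0,0,-0.008,0,-0.001,0],
)

```text
clock: 20.5
ee_pos: [0.6781, 0.198, 0.0207]
tcp_rot: [-3.081, 0.101, -0.35]
force: [13.6, 0.1, -3.0]
finger_gap: 0.486
```

```bash
python3 c.py|head -2
```

```text
20.5 [0.6781 0.198  0.0207] jawyaw -93.44 z [ 0.2253  0.0317 -0.9738] q [0.122 0.407 1.682 0.005 0.822 1.755] F [13.6  0.1 -3. ] T [ 0.06 -2.37 -0.11] gap 0.486
pivot [0.6706 0.1959 0.0528] bz [-0.1862 -0.0281  0.9821] tilt 10.85
```

Call:
arm_command(
  plan=[-0.006,0,0.001,0,-0.006,0,-0.001,0],
)

```text
clock: 20.7
ee_pos: [0.6725, 0.1979, 0.0257]
tcp_rot: [-3.075, 0.1, -0.382]
force: [10.5, 0.3, -3.0]
finger_gap: 0.484
```

```bash
python3 c.py|head -2;  python3 - <<'E'
from h import *
im,s=snap('wrist','w19');cv2.imwrite('pics/w19z.png',cv2.resize(im[175:285,190:310],None,fx=5,fy=5,interpolation=cv2.INTER_CUBIC))
E
```

```text
20.7 [0.6725 0.1979 0.0257] jawyaw -93.39 z [ 0.2458  0.0326 -0.9688] q [0.124 0.379 1.713 0.003 0.799 1.758] F [10.5  0.3 -3. ] T [ 0.01 -1.9  -0.05] gap 0.484
pivot [0.6643 0.1958 0.0576] bz [-0.2068 -0.0291  0.978 ] tilt 12.05
```

View pics/w19z.png

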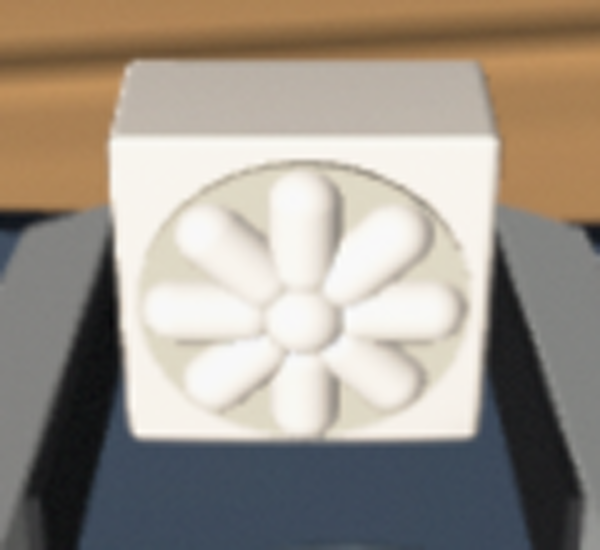

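```bash
python3 - <<'E'
from q import *
chk('w19',np.array([(110,135),(498,136),(480,439),(128,439),(127,61),(483,61)])/5+[190,175])
E
```

```text
pnp c [0.6672 0.1966 0.0514] z [-0.4024 -0.0149  0.9153] tilt 23.74 rel tool 9.55
model best [ 0.45 11.   22.93]
```

Call:
arm_command(
  plan=[-0.006,0,-0.002,0,-0.005,0,-0.002,0],
)

```text
clock: 20.95
ee_pos: [0.6675, 0.1979, 0.0276]
tcp_rot: [-3.07, 0.1, -0.412]
force: [0.9, -0.3, 3.0]
finger_gap: 0.488
```

```bash
python3 c.py|head -2;  python3 - <<'E'
from h import *
im,s=snap('wrist','w20');cv2.imwrite('pics/w20z.png',cv2.resize(im[175:285,190:310],None,fx=5,fy=5,interpolation=cv2.INTER_CUBIC))
E
```

```text
20.95 [0.6675 0.1979 0.0276] jawyaw -93.33 z [ 0.2646  0.0336 -0.9638] q [0.126 0.358 1.74  0.    0.773 1.761] F [ 0.9 -0.3  3. ] T [-0.   -0.07 -0.01] gap 0.488
pivot [0.6587 0.1957 0.0594] bz [-0.2258 -0.03    0.9737] tilt 13.17
```

View pics/w20z.png

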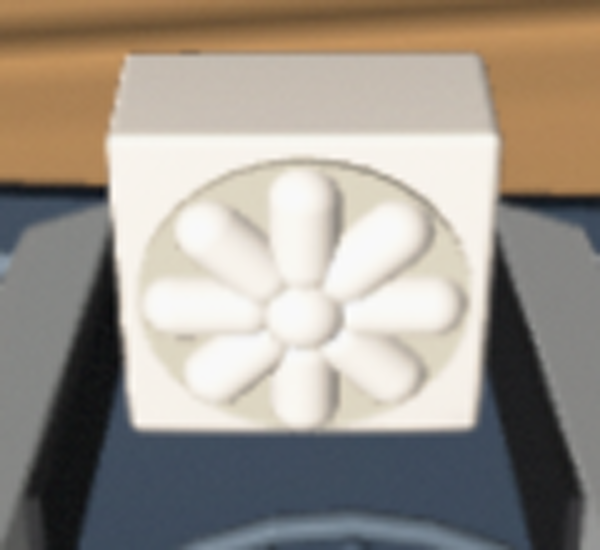

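```bash
python3 - <<'E'
from q import *
chk('w20',np.array([(108,133),(499,134),(480,430),(129,430),(126,54),(484,54)])/5+[190,175])
E
```

```text
pnp c [0.6626 0.1964 0.0534] z [-0.4544 -0.01    0.8907] tilt 27.03 rel tool 11.75
model best [ 0.49 13.   26.04]
```

Call:
arm_command(
  plan=[0.025,0,0,0,0.004,0,-0.008,0,0,0,0,0,-0.008,0,-0.001,0],
)

```text
clock: 21.4
ee_pos: [0.6865, 0.1985, 0.0193]
tcp_rot: [-3.07, 0.098, -0.413]
force: [14.3, 0.2, 3.0]
finger_gap: 0.485
```

```bash
python3 c.py|head -2
```

```text
21.4 [0.6865 0.1985 0.0193] jawyaw -93.27 z [ 0.2655  0.0338 -0.9635] q [0.123 0.406 1.694 0.002 0.771 1.756] F [14.3  0.2  3. ] T [ 0.03 -2.95  0.01] gap 0.485
pivot [0.6776 0.1963 0.0511] bz [-0.2267 -0.0302  0.9735] tilt 13.22
```

Call:
arm_command(
  plan=[-0.005,0,0,0],
)

```text
clock: 21.5
ee_pos: [0.6848, 0.1985, 0.0215]
tcp_rot: [-3.067, 0.097, -0.43]
force: [11.2, 0.1, -2.2]
finger_gap: 0.483
```

```bash
python3 c.py|head -2;  python3 - <<'E'
from h import *
im,s=snap('wrist','w21');cv2.imwrite('pics/w21z.png',cv2.resize(im[175:285,190:310],None,fx=5,fy=5,interpolation=cv2.INTER_CUBIC))
E
```

```text
21.5 [0.6848 0.1985 0.0215] jawyaw -93.22 z [ 0.2758  0.0343 -0.9606] q [0.123 0.395 1.706 0.    0.759 1.758] F [11.2  0.1 -2.2] T [-0.08 -2.   -0.07] gap 0.483
pivot [0.6756 0.1963 0.0531] bz [-0.2371 -0.0307  0.971 ] tilt 13.83
```

View pics/w21z.png

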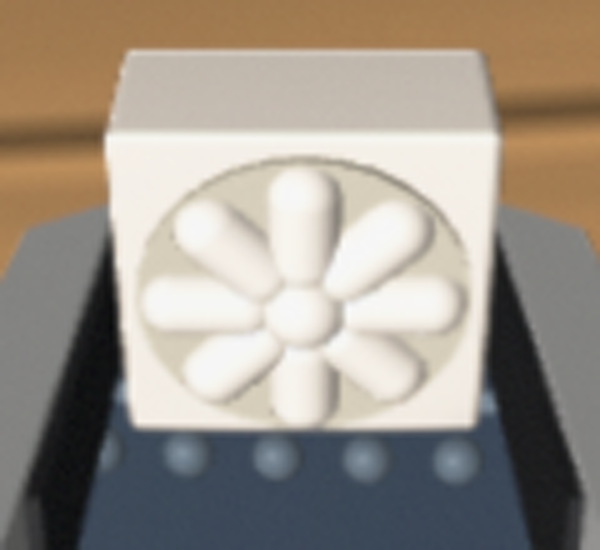

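Call:
arm_command(
  plan=[-0.007,0,0,0,-0.003,0,0,0],
)

```text
clock: 21.75
ee_pos: [0.6735, 0.1985, 0.0223]
tcp_rot: [-3.066, 0.096, -0.432]
force: [-0.2, -0.2, -0.5]
finger_gap: 0.484
```

```bash
python3 c.py|head -2;  python3 - <<'E'
from q import *
chk('w21',np.array([(107,131),(499,132),(479,428),(131,429),(126,50),(484,50)])/5+[190,175])
im,s=snap('wrist','w22');cv2.imwrite('pics/w22z.png',cv2.resize(im[175:285,190:310],None,fx=5,fy=5,interpolation=cv2.INTER_CUBIC))
E
```

```text
21.75 [0.6735 0.1985 0.0223] jawyaw -93.18 z [ 0.2772  0.0343 -0.9602] q [ 1.260e-01  3.720e-01  1.736e+00 -1.000e-03  7.510e-01  1.760e+00] F [-0.2 -0.2 -0.5] T [0.04 0.07 0.03] gap 0.484
pivot [0.6642 0.1964 0.054 ] bz [-0.2386 -0.0306  0.9706] tilt 13.92
pnp c [0.6801 0.1969 0.0476] z [-0.4696 -0.0087  0.8828] tilt 28.02 rel tool 12.08
model best [ 0.35 13.   26.71]
```

View pics/w22z.png

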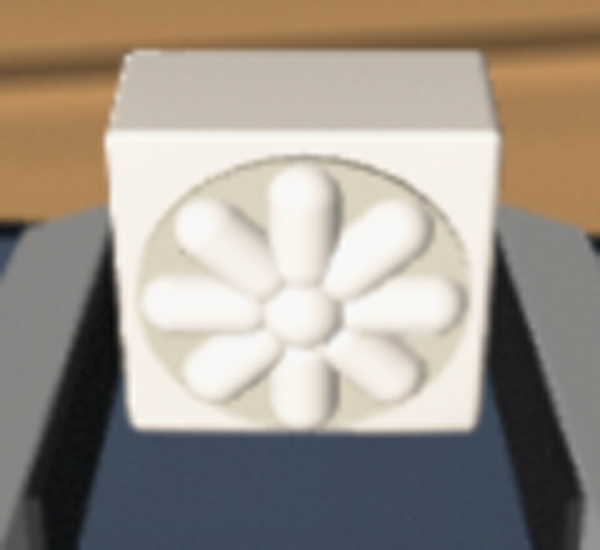

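Call:
arm_command(
  plan=[-0.006,0,-0.001,0,-0.005,0,-0.001,0],
)

```text
clock: 22.0
ee_pos: [0.6684, 0.1985, 0.0243]
tcp_rot: [-3.061, 0.095, -0.459]
force: [12.6, -0.2, -1.6]
finger_gap: 0.485
```

```bash
python3 c.py|head -2;  python3 - <<'E'
from q import *
im,s=snap('wrist','w23');cv2.imwrite('pics/w23z.png',cv2.resize(im[175:285,190:310],None,fx=5,fy=5,interpolation=cv2.INTER_CUBIC))
E
```

```text
22.0 [0.6684 0.1985 0.0243] jawyaw -93.11 z [ 0.2944  0.035  -0.955 ] q [ 0.128  0.351  1.762 -0.004  0.727  1.764] F [12.6 -0.2 -1.6] T [-0.06 -2.06 -0.11] gap 0.485
pivot [0.6586 0.1964 0.0558] bz [-0.2559 -0.0314  0.9662] tilt 14.94
```

View pics/w23z.png

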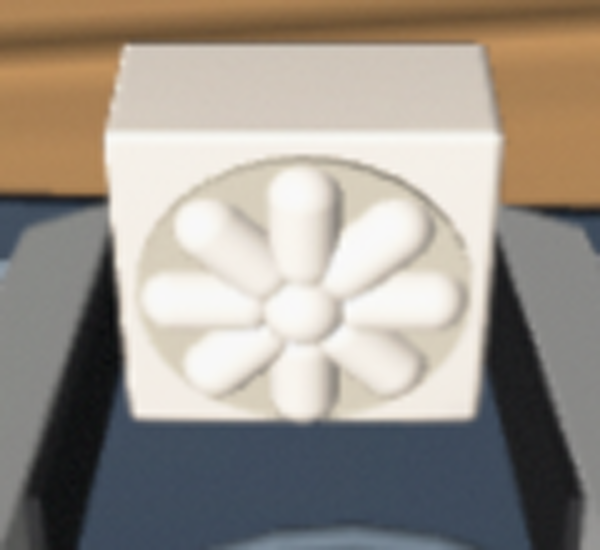

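Call:
arm_command(
  plan=[0,0,0.04,0,-0.01,-0.01,0.05,0,-0.015,-0.03,0.05,0,-0.015,-0.045,0.05,0,-0.015,-0.05,0.03,0,-0.015,-0.05,0,0,-0.01,-0.05,0,0,-0.01,-0.05,0,0,-0.01,-0.04,0,0,0,-0.01,0,0],
)

```text
clock: 23.05
ee_pos: [0.5594, -0.1102, 0.2125]
tcp_rot: [-3.066, 0.082, -0.42]
force: [0.5, -0.6, -1.2]
finger_gap: 0.485
```

```bash
python3 - <<'E'
from q import *
chk('w23',np.array([(106,133),(502,134),(480,419),(131,419),(125,44),(486,44)])/5+[190,175])
st('w24'); snap('scene','s24'); snap('side','d24')
E
```

```text
pnp c [0.6641 0.1968 0.0508] z [-0.5344 -0.0065  0.8452] tilt 32.31 rel tool 15.26
model best [ 0.46 16.   30.81]
23.05 [ 0.5594 -0.1102  0.2125] jawyaw -92.66 z [ 0.27    0.0381 -0.9621] q [-0.481 -0.154  1.93   0.175  1.145  1.088] F [ 0.5 -0.6 -1.2] T [0.07 0.25 0.01] gap 0.485
```

View pics/w24.png

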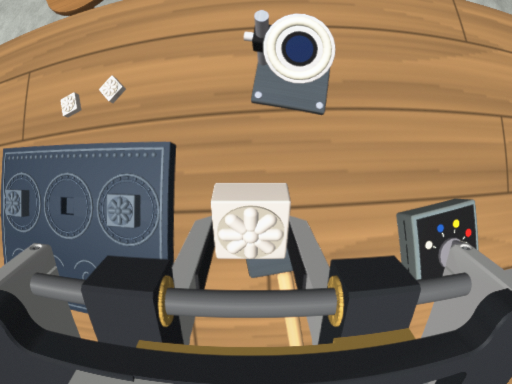

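View pics/s24.png

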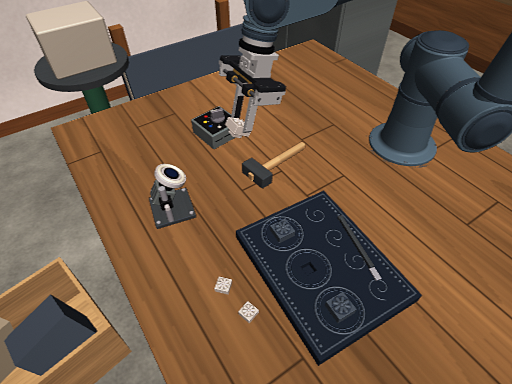

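View pics/d24.png

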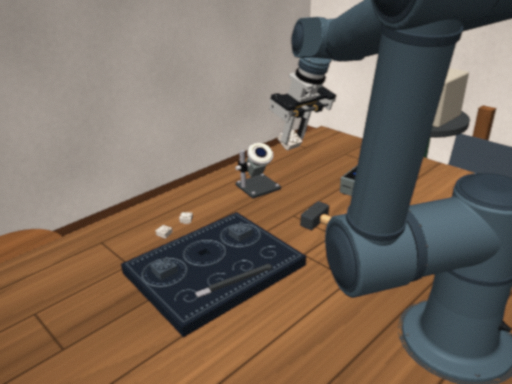

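```bash
python3 - <<'E'
from h import *
out=[]
for n,f in(('wrist','w24'),('scene','s24'),('side','d24')):
    im=cv2.imread(f'pics/{f}.png');hsv=cv2.cvtColor(im,cv2.COLOR_BGR2HSV)
    roi={'wrist':(262,15,340,84),'scene':(150,160,190,192),'side':(245,140,276,170)}[n]
    x0,y0,x1,y1=roi;m=cv2.inRange(hsv,(0,0,165),(180,70,255));M=np.zeros_like(m);M[y0:y1,x0:x1]=m[y0:y1,x0:x1]
    k,l,s,c=cv2.connectedComponentsWithStats(M);i=1+np.argmax(s[1:,4]);cn,_=cv2.findContours((l==i).astype(np.uint8),0,1)
    cn=max(cn,key=cv2.contourArea);e=cv2.fitEllipse(cv2.convexHull(cn));print(n,e)
    b=cv2.inRange(hsv,(100,120,20),(130,255,140));B=np.zeros_like(b);B[y0:y1,x0:x1]=b[y0:y1,x0:x1];ys,xs=np.nonzero(B);print(' blue',xs.mean(),ys.mean(),len(xs))
    out.append((n,e[0],np.load(f'pics/{f}.npy')))
print(tri(out)); print(tri(out[:2])); print(tri(out[1:]))
a=cv2.imread('pics/w24.png');b=cv2.imread('pics/s24.png');c=cv2.imread('pics/d24.png')
cv2.imwrite('pics/c24.png',np.hstack([cv2.resize(a[5:125,235:355],(480,480),interpolation=2),cv2.resize(b[155:235,140:205],(320,394),interpolation=2)[:480] if 0 else cv2.copyMakeBorder(cv2.resize(b[155:230,143:200],(319,420),interpolation=2),0,60,0,1,0)]))
E
```

```text
wrist ((298.9024658203125, 47.86945724487305), (69.42815399169922, 72.34056854248047), 107.77354431152344)
 blue 299.0171821305842 48.414089347079035 582
scene ((169.60231018066406, 175.2195587158203), (21.860422134399414, 31.968399047851562), 112.4348373413086)
 blue 171.20833333333334 172.48611111111111 72
side ((258.13214111328125, 149.24331665039062), (23.239126205444336, 31.362079620361328), 130.28570556640625)
 blue 260.35897435897436 151.7948717948718 39
(array([ 0.73309706, -0.16410928,  0.13768506]), [5.8, 3.5, 5.7])
(array([ 0.73242203, -0.1682507 ,  0.12852342]), [0.4, 0.4])
(array([ 0.7349592 , -0.1595558 ,  0.14147283]), [2.8, 2.8])
```

View pics/c24.png

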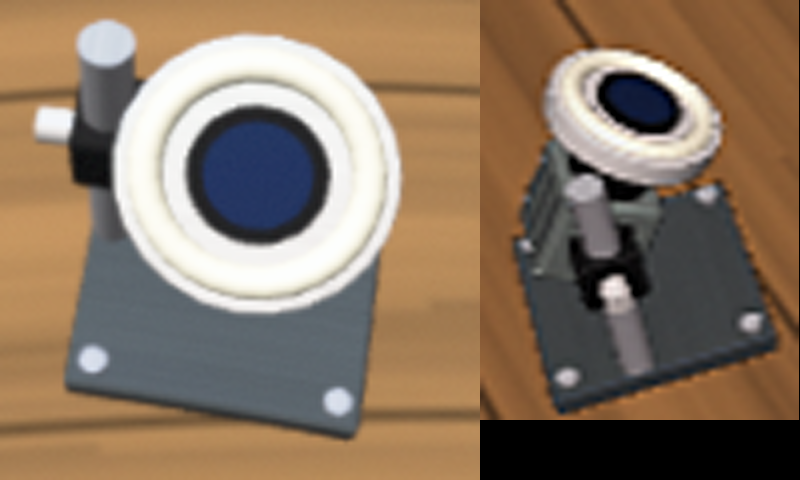

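```bash
python3 - <<'E'
from h import *
p=np.load('pics/w24.npy')
obs=[('wrist',(299,48.4),p),('scene',(171.2,172.7),None),('side',(260.4,152.3),None)]
print(tri(obs),tri(obs[:2]))
p0=np.load('pics/wrist0.npy');im=cv2.imread('pics/wrist0.png');hsv=cv2.cvtColor(im,cv2.COLOR_BGR2HSV);b=cv2.inRange(hsv,(100,120,20),(130,255,160));b[:, :300]=0;b[:,345:]=0;b[:318]=0;b[350:]=0
ys,xs=np.nonzero(b);print('w0',xs.mean(),ys.mean(),len(xs));obs.append(('wrist',(xs.mean(),ys.mean()),p0));print(tri(obs),tri([obs[0],obs[1],obs[3]]))
W=plane('wrist',[(258,94.5),(319.5,105.5)],.012,p);print(np.round(W,4));d=W[1]-W[0];print(np.degrees(np.arctan2(d[1],d[0])))
S=plane('scene',[(158.5,222.3),(191.2,212.5),(183.6,189.5),(151,198.4)],.012);print(np.round(S,4),S.mean(0))
for i in range(4): 
    d=S[(i+1)%4]-S[i];print(np.linalg.norm(d),np.degrees(np.arctan2(d[1],d[0])))
E
```

```text
(array([ 0.72804528, -0.16655698,  0.13477209]), [0.5, 1.4, 1.8]) (array([ 0.72748749, -0.16689723,  0.13617239]), [0.0, 0.0])
w0 319.4344023323615 335.5772594752187 343
(array([ 0.72814029, -0.16647284,  0.13459638]), [0.6, 1.6, 1.6, 0.5]) (array([ 0.72783853, -0.16666977,  0.13529201]), [0.3, 0.9, 1.2])
[[ 0.7168 -0.1185  0.012 ]
 [ 0.6964 -0.2077  0.012 ]]
-102.84332062447076
[[ 0.8015 -0.1401  0.012 ]
 [ 0.7135 -0.121   0.012 ]
 [ 0.693  -0.2094  0.012 ]
 [ 0.7849 -0.2306  0.012 ]] [ 0.74824068 -0.17527363  0.012     ]
0.09002600989373562 167.71715820989047
0.09078344461693047 -103.09484651635651
0.09434000587584095 -12.960572356251447
0.09193985571002819 79.60004850033702
```

```bash
python3 - <<'E'
from h import *
im=cv2.imread('pics/w24.png');cv2.imwrite('pics/w24z.png',cv2.resize(im[175:285,190:310],None,fx=5,fy=5,interpolation=cv2.INTER_CUBIC))
# ring overlay check
p=np.load('pics/w24.npy');L=np.array([.728,-.1666,.135]);ps=np.radians(167.1);n=np.array([.5*np.cos(ps),.5*np.sin(ps),.866])
u=np.cross(n,[0,0,1]);u/=np.linalg.norm(u);v=np.cross(n,u);t=np.linspace(0,2*np.pi,60)
C=L+.04*(np.cos(t)[:,None]*u+np.sin(t)[:,None]*v)
o=[]
for nm,f,(x0,y0,x1,y1) in(('wrist','w24',(235,5,355,125)),('scene','s24',(143,150,203,210)),('side','d24',(235,130,285,180))):
    a=cv2.imread(f'pics/{f}.png')[y0:y1,x0:x1];k=400/(y1-y0) if nm!='wrist' else 400/120
    a=cv2.resize(a,None,fx=k,fy=k,interpolation=2)
    q=(proj(nm,C,np.load(f'pics/{f}.npy'))-[x0-.0,y0])*k;cv2.polylines(a,[q.astype(np.int32)],True,(0,0,255),1);o.append(cv2.resize(a,(266,266)))
cv2.imwrite('pics/ov.png',np.hstack(o))
E
```

```text
(no output)
```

View pics/ov.png

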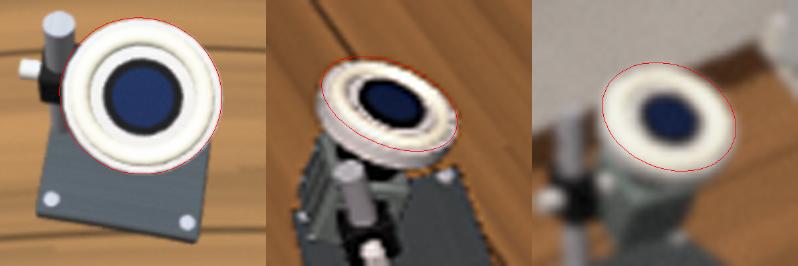

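View pics/w24z.png

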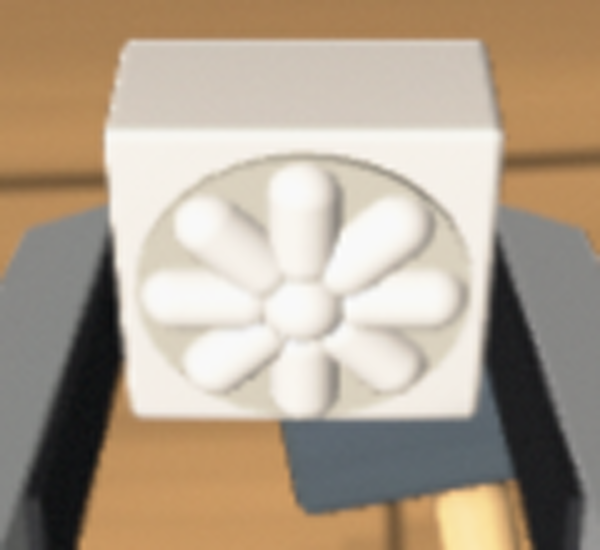

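```bash
cat > rel.py <<'E'
from q import *
def tf(name,px):
    p=np.load(f'pics/{name}.npy');c,Rw=pnp(px,p);t=R.from_rotvec(p[3:]).as_matrix(); return t.T@(c-p[:3]),t.T@Rw
c15,R15=tf('w15',np.array([(137,116),(593,118),(577,522),(155,521),(163,68),(573,69)])/6+[190,185])
def ang(Rt): # angle of boss z about tool y relative to -z tool
    z=Rt[:,2]; return np.degrees(np.arctan2(-z[0],-z[2])), np.degrees(np.arctan2(z[1],-z[2]))
def tool_boss(name,px):
    c,Rt=tf(name,px); d=c-c15; Rt2=Rt@R15.T@Rb_t; c2=c_t+d
    print('tool c',np.round(c*1000,1),'corr',np.round(c2*1000,1),'angles pnp',np.round(ang(Rt),2),'corr',np.round(ang(Rt2),2),'base',np.round(ang(R15),2),np.round(ang(Rb_t),2))
    return c,Rt,c2,Rt2
E
python3 - <<'E'
from rel import *
px=np.array([(105,130),(502,131),(480,416),(131,416),(124,41),(487,41)])/5+[190,175]
c,Rt,c2,Rt2=tool_boss('w24',px)
tool_boss('w23',np.array([(106,133),(502,134),(480,419),(131,419),(125,44),(486,44)])/5+[190,175])
chk('w24',px)
p=np.load('pics/w24.npy');t=R.from_rotvec(p[3:]).as_matrix()
for Q in(Rt,Rt2):
    z=t@Q[:,2];print('boss z world',np.round(z,4),'tilt',np.degrees(np.arccos(z[2])),'az',np.degrees(np.arctan2(z[1],z[0])))
E
```

```text
tool c [  4.2   0.5 -26.9] corr [  5.4   1.  -28.7] angles pnp [15.51 -0.69] corr [16.65 -0.09] base [-3.42 -0.93] [-2.27 -0.36]
tool c [  3.7   0.5 -26.7] corr [  4.9   1.  -28.5] angles pnp [15.25 -0.57] corr [16.39  0.03] base [-3.42 -0.93] [-2.27 -0.36]
pnp c [ 0.5562 -0.112   0.2395] z [-0.5167 -0.0095  0.8561] tilt 31.12 rel tool 15.52
model best [ 0.52 16.   29.37]
boss z world [-0.5167 -0.0095  0.8561] tilt 31.117486203224527 az -178.95076177751375
boss z world [-0.5341 -0.0182  0.8452] tilt 32.30379564965786 az -178.05115546135298
```

```bash
cat > f.py <<'E'
from rel import *
px24=np.array([(105,130),(502,131),(480,416),(131,416),(124,41),(487,41)])/5+[190,175]
import io,contextlib
with contextlib.redirect_stdout(io.StringIO()): c,Rt,c2,Rt2=tool_boss('w24',px24)
CT=(c+c2)/2; ZT=Rt[:,2]+Rt2[:,2]; ZT/=np.linalg.norm(ZT)
L=np.array([.728,-.1666,.135]);ps=np.radians(167.1);N=np.array([.5*np.cos(ps),.5*np.sin(ps),np.sqrt(.75)])
def rep(CT=CT,ZT=ZT):
    p=pose();t=R.from_rotvec(p[3:]).as_matrix();cw=p[:3]+t@CT;z=t@ZT;b=cw-.023*z
    tgt=L+.12*N
    print('boss z',np.round(z,4),'tilt',round(np.degrees(np.arccos(z[2])),2),'az',round(np.degrees(np.arctan2(z[1],z[0])),2),'angle err',round(np.degrees(np.arccos(z@N)),2))
    d=b-L;print('back',np.round(b,4),'shift needed',np.round(tgt-b,4),'turn',round(ps-np.arctan2(z[1],z[0])%(2*np.pi),3),'dist',round(d@N,4),'offaxis',round(np.linalg.norm(d-d@N*N),4))
    # shift needed if turn done about TCP first
    a=ps-np.arctan2(z[1],z[0])%(2*np.pi);Q=R.from_euler('z',a).as_matrix();b2=p[:3]+Q@(b-p[:3]);print('shift with turn',np.round(tgt-b2,4))
if __name__=='__main__': st(); rep()
E
python3 f.py
```

```text
23.2 [ 0.5608 -0.107   0.2128] jawyaw -92.47 z [ 0.2706  0.0399 -0.9619] q [-0.475 -0.153  1.929  0.176  1.145  1.091] F [-0.  -0.5 -1.3] T [ 0.01  0.28 -0.03] gap 0.488
boss z [-0.526  -0.0163  0.8503] tilt 31.75 az -178.22 angle err 7.72
back [ 0.57   -0.1088  0.2212] shift needed [ 0.0995 -0.0444  0.0178] turn -0.256 dist 0.1581 offaxis 0.1036
shift with turn [ 0.1003 -0.0421  0.0178]
```

Call:
arm_command(
  plan=[0.02,-0.01,0.008,-0.085,0.03,-0.01,0.008,-0.085,0.03,-0.01,0.004,-0.085,0.01,-0.005,0,0,0,0,0,0],
)

```text
clock: 23.7
ee_pos: [0.6529, -0.1315, 0.2295]
tcp_rot: [-3.06, 0.467, -0.42]
force: [-0.8, 0.0, -1.3]
finger_gap: 0.487
```

```bash
python3 f.py
```

```text
23.7 [ 0.6529 -0.1315  0.2295] jawyaw -106.9 z [ 0.266  -0.0226 -0.9637] q [-0.408  0.062  1.689  0.094  1.135  1.436] F [-0.8  0.  -1.3] T [0.15 0.3  0.  ] gap 0.487
boss z [-0.5084  0.1096  0.8541] tilt 31.34 az 167.83 angle err 1.39
back [ 0.6614 -0.1356  0.2378] shift needed [ 0.0081 -0.0176  0.0011] turn -0.013 dist 0.1249 offaxis 0.0187
shift with turn [ 0.0081 -0.0174  0.0011]
```

Close now: about 1.4° of angle error and 19 mm of residual offset.

Call:
arm_command(
  plan=[0.008,-0.016,0.003,-0.013,0,0,0,0],
)

```text
clock: 23.9
ee_pos: [0.6595, -0.1442, 0.2307]
tcp_rot: [-3.059, 0.478, -0.414]
force: [-0.5, -0.0, -1.6]
finger_gap: 0.485
```

```bash
python3 f.py; python3 - <<'E'
from h import *
im,s=snap('wrist','w25');cv2.imwrite('pics/w25z.png',cv2.resize(im[175:285,190:310],None,fx=5,fy=5,interpolation=cv2.INTER_CUBIC))
E
```

```text
23.9 [ 0.6595 -0.1442  0.2307] jawyaw -107.32 z [ 0.2622 -0.0224 -0.9648] q [-0.423  0.086  1.661  0.096  1.144  1.429] F [-0.5 -0.  -1.6] T [0.04 0.28 0.05] gap 0.485
boss z [-0.5043  0.1114  0.8563] tilt 31.1 az 167.54 angle err 1.12
back [ 0.668  -0.1484  0.239 ] shift needed [ 0.0015 -0.0048 -0.    ] turn -0.008 dist 0.1213 offaxis 0.0048
shift with turn [ 0.0015 -0.0047 -0.    ]
```

View pics/w25z.png

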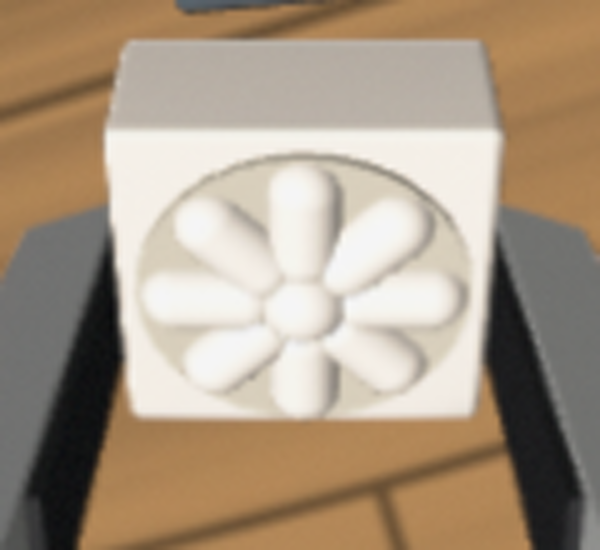

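View pics/w25.png

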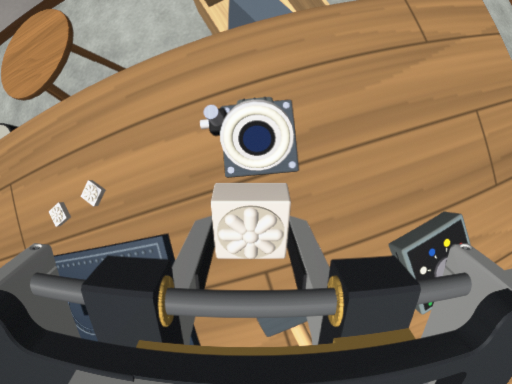

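Call:
arm_command(
  plan=[0.002,-0.006,0,-0.008,0,0,0,0],
)

```text
clock: 24.15
ee_pos: [0.6593, -0.1476, 0.2293]
tcp_rot: [-3.057, 0.487, -0.408]
force: [-0.8, 0.3, -1.6]
finger_gap: 0.485
```

```bash
python3 f.py; python3 - <<'E'
from f import *
p25=np.load('pics/w25.npy');print('lens proj in w25',proj('wrist',L,p25),'obs ~ (257,138)')
o=[]
p=pose();t=R.from_rotvec(p[3:]).as_matrix();cw=p[:3]+t@CT
Rav=R.from_matrix(np.array([Rt,Rt2])).mean().as_matrix();Rw=t@Rav
def cube(h,z0,z1): return [[cw+Rw@np.array([sx*h,sy*h,z]) for sx,sy in((1,1),(1,-1),(-1,-1),(-1,1))] for z in(z0,z1)]
for nm,f in(('scene','s26'),('side','d26')):
    im,_=snap(nm,f)
    q0=proj(nm,cw)[0].astype(int);x0,y0=q0-[40,35];k=5
    a=cv2.resize(im[y0:y0+80,x0:x0+80],None,fx=k,fy=k,interpolation=2);raw=a.copy()
    for F in cube(.023,-.011,.011): cv2.polylines(a,[((proj(nm,F)+.5-[x0,y0])*k).astype(np.int32)],True,(0,0,255),1)
    for F in cube(.012,-.023,-.011)[:1]: cv2.polylines(a,[((proj(nm,F)+.5-[x0,y0])*k).astype(np.int32)],True,(0,255,0),1)
    ax=np.array([L,L+.12*N]);cv2.polylines(a,[((proj(nm,ax)+.5-[x0,y0])*k).astype(np.int32)],False,(255,255,0),1)
    o.append(np.vstack([raw,a])[:, :400])
cv2.imwrite('pics/ov26.png',cv2.resize(np.hstack(o),(600,600)))
E
```

```text
24.15 [ 0.6593 -0.1476  0.2293] jawyaw -107.66 z [ 0.2592 -0.0217 -0.9656] q [-0.428  0.091  1.659  0.097  1.146  1.43 ] F [-0.8  0.3 -1.6] T [0.05 0.23 0.01] gap 0.485
boss z [-0.5011  0.1124  0.858 ] tilt 30.9 az 167.36 angle err 0.91
back [ 0.6678 -0.1519  0.2375] shift needed [ 0.0017 -0.0013  0.0014] turn -0.005 dist 0.1198 offaxis 0.0026
shift with turn [ 0.0017 -0.0013  0.0014]
lens proj in w25 [[256.18995456 138.16931619]] obs ~ (257,138)
```

View pics/ov26.png

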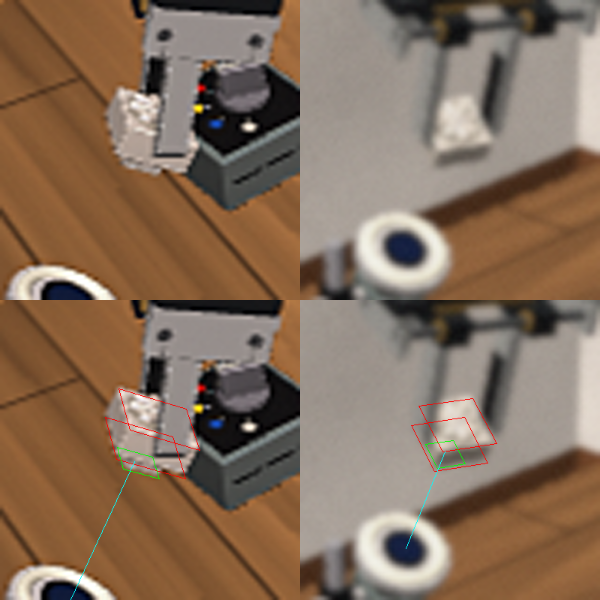

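```bash
python3 - <<'E'
from f import *
p=np.load('pics/d26.npy');t=R.from_rotvec(p[3:]).as_matrix();cw=p[:3]+t@CT
Rav=R.from_matrix(np.array([Rt,Rt2])).mean().as_matrix();Rw=t@Rav
im=cv2.imread('pics/d26.png');x0,y0=np.array(proj('side',cw)[0].astype(int))-[20,25];k=10
a=cv2.resize(im[y0:y0+45,x0:x0+40],None,fx=k,fy=k,interpolation=2);raw=a.copy()
K=lambda F:((proj('side',F)+.5-[x0,y0])*k).astype(np.int32)
for z,c in((-.011,(0,0,255)),(.011,(0,165,255))): cv2.polylines(a,[K([cw+Rw@np.array([sx*.023,sy*.023,z]) for sx,sy in((1,1),(1,-1),(-1,-1),(-1,1))])],True,c,1)
for g in(.0233,-.0233): # finger tip pad corners
    cv2.polylines(a,[K([p[:3]+t@np.array([x,g+np.sign(g)*y,z]) for x,y,z in((.008,0,-.027),(-.008,0,-.027),(-.008,0,-.07),(.008,0,-.07))])],True,(0,255,0),1)
cv2.imwrite('pics/d26z.png',np.hstack([raw,a]))
E
```

```text
(no output)
```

View pics/d26z.png

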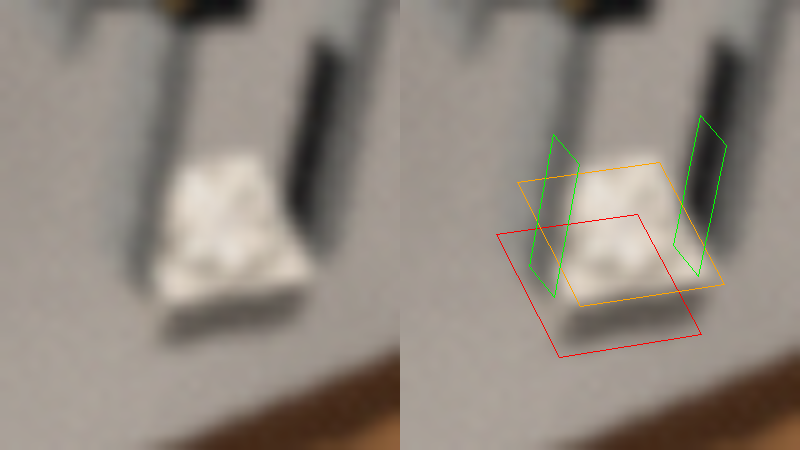

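```bash
python3 - <<'E'
from f import *
p=np.load('pics/s26.npy');t=R.from_rotvec(p[3:]).as_matrix();cw=p[:3]+t@CT
Rav=R.from_matrix(np.array([Rt,Rt2])).mean().as_matrix();Rw=t@Rav
im=cv2.imread('pics/s26.png');x0,y0=np.array(proj('scene',cw)[0].astype(int))-[18,20];k=12
a=cv2.resize(im[y0:y0+42,x0:x0+33],None,fx=k,fy=k,interpolation=2);raw=a.copy();print(x0,y0)
K=lambda F:((proj('scene',F)+.5-[x0,y0])*k).astype(np.int32)
for h,z,c in((.023,-.011,(0,0,255)),(.023,.011,(0,165,255)),(.012,-.023,(255,0,255))): cv2.polylines(a,[K([cw+Rw@np.array([sx*h,sy*h,z]) for sx,sy in((1,1),(1,-1),(-1,-1),(-1,1))])],True,c,1)
for g in(.0233,-.0233):
    cv2.polylines(a,[K([p[:3]+t@np.array([x,g,z]) for x,z in((.008,-.027),(-.008,-.027),(-.008,-.07),(.008,-.07))])],True,(0,255,0),1)
cv2.imwrite('pics/s26z.png',np.hstack([raw,a]))
E
```

```text
175 108
```

View pics/s26z.png

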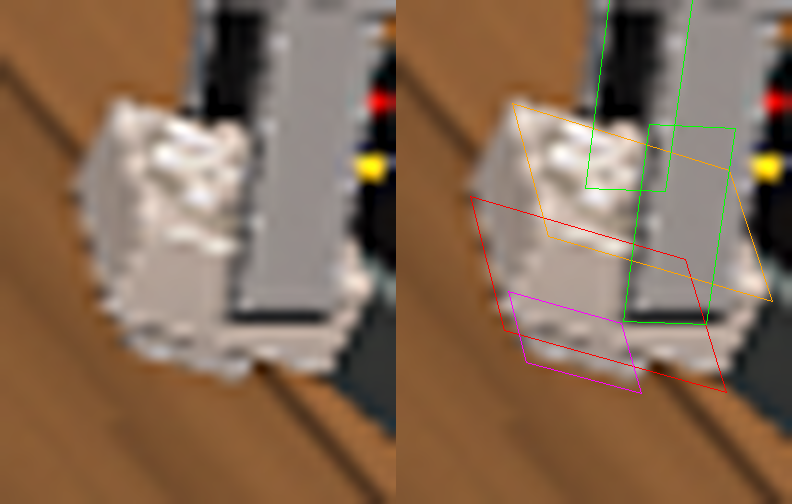

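```bash
python3 - <<'E'
from f import *
print('lens proj side',proj('side',L),'scene',proj('scene',L))
m=cam('side');M=R.from_rotvec(m['orientation']).as_matrix();print('side right',M[:,0],'up',M[:,1])
im=cv2.imread('pics/d26.png');x0,y0=235,130
hsv=cv2.cvtColor(im,cv2.COLOR_BGR2HSV);b=cv2.inRange(hsv,(100,90,20),(130,255,150));b[:,:245]=0;b[:,280:]=0;b[:135]=0;b[175:]=0;ys,xs=np.nonzero(b);print('blue d26',xs.mean(),ys.mean(),len(xs))
im=cv2.imread('pics/s26.png');hsv=cv2.cvtColor(im,cv2.COLOR_BGR2HSV);b=cv2.inRange(hsv,(100,90,20),(130,255,150));b[:,:160]=0;b[:,183:]=0;b[:160]=0;b[185:]=0;ys,xs=np.nonzero(b);print('blue s26',xs.mean(),ys.mean(),len(xs))
# triangulate left-front lower finger tip / boss front face corner: finger tip of near(left) finger
E
```

```text
lens proj side [[260.84489317 151.83102371]] scene [[171.16069048 173.1809754 ]]
side right [-0.70042001 -0.71336699 -0.02278928] up [ 0.33934316 -0.36093471  0.86866124]
blue d26 260.531914893617 151.93617021276594 47
blue s26 171.20833333333334 172.48611111111111 72
```

```bash
python3 - <<'E'
from f import *
p=np.load('pics/d26.npy');t=R.from_rotvec(p[3:]).as_matrix();cw=p[:3]+t@CT
xs,ys=np.array(proj('side',cw)[0].astype(int))-[20,25]
for g in(.0233,-.0233):
  for e in (0,.0125):
    gg=g+np.sign(g)*e; q=np.array([p[:3]+t@np.array([x,gg,z]) for x in(.008,-.008) for z in(-.027,-.07)])
    print(g,e,'world tip',np.round(q[0],3),'scene z',np.round((proj('scene',q)+.5-[175,108])*12).tolist(),'side z',np.round((proj('side',q)+.5-[xs,ys])*10).tolist())
E
```

```text
0.0233 0 world tip [ 0.653 -0.171  0.256] scene z [[190.0, 189.0], [214.0, -5.0], [271.0, 193.0], [297.0, -0.0]] side z [[273.0, 246.0], [300.0, 116.0], [299.0, 276.0], [327.0, 146.0]]
0.0233 0.0125 world tip [ 0.649 -0.183  0.255] scene z [[181.0, 155.0], [204.0, -38.0], [260.0, 159.0], [286.0, -33.0]] side z [[311.0, 241.0], [339.0, 111.0], [337.0, 271.0], [365.0, 141.0]]
-0.0233 0 world tip [ 0.667 -0.127  0.259] scene z [[228.0, 323.0], [255.0, 125.0], [312.0, 325.0], [341.0, 129.0]] side z [[129.0, 266.0], [153.0, 134.0], [154.0, 297.0], [179.0, 165.0]]
-0.0233 0.0125 world tip [ 0.67  -0.115  0.259] scene z [[239.0, 360.0], [266.0, 162.0], [323.0, 363.0], [353.0, 166.0]] side z [[90.0, 272.0], [113.0, 139.0], [115.0, 303.0], [139.0, 170.0]]
```

```bash
python3 f.py; python3 - <<'E'
from h import *
im,s=snap('wrist','w27');st();print(s['qvel'])
cv2.imwrite('pics/w27z.png',cv2.resize(im[175:285,190:310],None,fx=5,fy=5,interpolation=cv2.INTER_CUBIC))
cv2.imwrite('pics/w27k.png',cv2.resize(im[200:310,380:490],None,fx=5,fy=5,interpolation=cv2.INTER_CUBIC))
E
```

```text
24.25 [ 0.6594 -0.1474  0.2293] jawyaw -107.65 z [ 0.2593 -0.0216 -0.9656] q [-0.428  0.09   1.659  0.097  1.146  1.43 ] F [-0.4  0.2 -1.3] T [ 0.07  0.22 -0.01] gap 0.487
boss z [-0.5013  0.1122  0.858 ] tilt 30.91 az 167.39 angle err 0.92
back [ 0.6679 -0.1517  0.2376] shift needed [ 0.0016 -0.0015  0.0013] turn -0.005 dist 0.1198 offaxis 0.0026
shift with turn [ 0.0017 -0.0015  0.0013]
24.3 [ 0.6595 -0.1475  0.2295] jawyaw -107.66 z [ 0.2596 -0.0218 -0.9655] q [-0.428  0.091  1.658  0.097  1.146  1.43 ] F [ 0.1  1.2 -1.5] T [ 0.13  0.38 -0.01] gap 0.487
[-1.47220052e-03  3.51678584e-03 -6.90917575e-03  1.08507170e-05
 -1.34310083e-03  9.95167395e-04]
```

View pics/w27z.png

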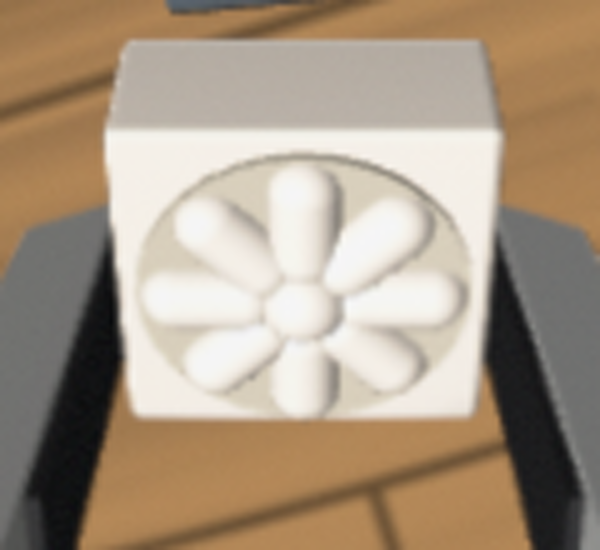

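View pics/w27k.png

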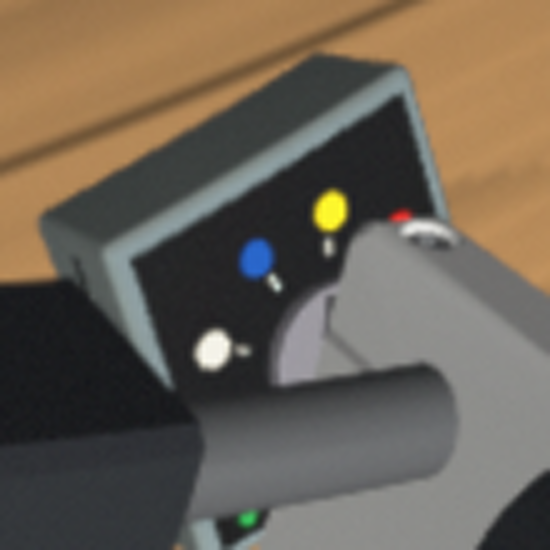

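```bash
python3 - <<'E'
from h import *
print(order.close_job()); st()
E
```

```text
the job is handed in; nothing more can be done
None
the job is handed in; nothing more can be done
```

I turned the selector to yellow, lifted the marble boss out of the middle socket and handed the job in at 24.3 s. The gripper was still holding the boss in front of the inspection camera.

**Selector:** the wrist picture after I let go shows the pointer on the yellow dot.

**Final pose:** by the wrist-camera fit the tenon end is 119.8 mm from the glass, 2.6 mm off the lens axis and about 0.9° off square. Joint speeds were near zero, and the boss looked the same in the grip across the last three wrist pictures.

**How the tilt was made:** moves can only turn about the vertical, so the 30° lean came from two sources:
- **Pivoting in the jaws:** I pushed the tenon and block edge against the panel's far edge, with at most about 14 N read at the wrist.
- **Tool tilt:** the tool itself had drifted about 15° off vertical by the end.

**Checks that disagreed or failed:**
- **Fingertips:** they are about 27 mm behind the reported tool point, not 8 mm ahead. My first grip on the knob closed on air above it, and I re-gripped lower.
- **Boss lean:** my estimates ranged from about 29° to 31.5°. In the coarse scene and side pictures the predicted outline was 1–2 pixels off, about 3–5 mm.
- **Elbow joint:** joint 3 read 0.1287 rad at 12.5 s against the stated lower limit of 0.13, after I commanded a move beyond reach. I backed off at once, but a strict check could count it as passing the joint's range.

In the last full scene picture, at 23 s, the camera stand, slate bosses, chisel and hammer are where they started. I saw no contact with any of them.

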